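# Clamp the framed glass strips in the jig and aim the inspection lamp

## Task

Swing the jig's clamp lever fully open, lay every framed glass strip flat and lengthwise (across the row, pointing from handle side to hinge side) in the middle of a felt pad of its own, then swing the lever fully shut over them. Also swivel and tilt the inspection lamp so that it points straight at the middle pad of the jig. Handle the glass gently, gripping it with no more than 15 N, and leave the spool, foil roll and jar where they are.

Things in the scene. Friction and masses are not known exactly. Their poses are not given: they have to be found in the camera images.
- jig: Clamp jig: fixed wooden block 130 (x) x 330 (y) x 20 mm high with three grey felt pads in a row on its flat top. Origin: centre of its underside, on the table. x points from the handle side to the hinge side, y along the row of pads, z up. There are no walls or ribs on the top.
- jig_mid (a point): Middle of the middle felt pad, on the jig's top surface (20 mm above the table): where the lamp must point. At (-10, 0, 20) mm in the jig's frame.
- clamp (a joint): Hinge angle of the steel clamp lever (rad): 0 = shut (lever level, its crossbar 2 mm above strips lying on the pads), up to 1.9 = fully open (just past upright, leaning back). It stays where it is left; about 3 to 5 N at the handle moves it.
- clamp_hinge (a point): Middle of the lever's hinge axis, which runs along the jig's y; at (70, 0, 42.5) mm in the jig's frame; it does not move. The lever is a U: two side arms at y = -155 and +155 mm of the jig, a crossbar 18 mm wide and 12 mm thick at 100 mm from the hinge, and a 10 mm thick stem in the middle that carries the handle.
- clamp_handle (a point): Centre of the lever's handle: a black bar of 16 mm diameter, 36 mm long, parallel to the hinge axis, on a stem rising from the crossbar. Shut, it is 135 mm in front of the hinge axis and 25 mm above it, above the block's front edge and 67.5 mm above the table; it circles the hinge axis as the lever swings. Held by its two ends from above, it can turn between the fingers while the lever swings.
- lamp: Inspection lamp: fixed round grey base (110 mm diameter, 18 mm high) with a steel column (24 mm diameter). Origin: centre of its underside. At swivel 0 the lamp head faces this body's x.
- lamp_swivel (a joint): Swivel of the yoke and head on the column about the vertical through the lamp's origin (rad), counterclockwise from above positive, -1.5 to 1.5; 0 = head faces the lamp body's x. Stays where it is left; about 2 N at the handle moves it.
- lamp_tilt (a joint): Tilt of the lamp head about a level axis across its front (rad): 0 = facing level, positive = facing down, -0.5 to 1.0. Stays where it is left; about 2 N at the handle moves it.
- lamp_pivot (a point): Where the swivel axis and the tilt axis cross: 180 mm above the table, straight above the lamp's origin. Does not move.
- lamp_handle (a point): Centre of the lamp head's handle: a black bar of 16 mm diameter, 36 mm long, parallel to the tilt axis, on a 10 mm wide stem 70 mm behind the pivot. It rises as the head tilts down. Held by its two ends from above it can turn between the fingers, so one grip does both tilt and swivel.
- lamp_face (a point): Centre of the white light panel (116 mm wide, 80 mm high, the head is 16 mm thick), 27 mm in front of the pivot. Its x axis is where the lamp points, y runs across the panel, z up along it.
- pad0 (a point): Centre of the felt pad (112 x 48 mm, flush with the jig's top, 20 mm above the table) at the right (-y) end of the row; the pads are 100 mm apart; axes as the jig's.
- pad1 (a point): Centre of the felt pad (112 x 48 mm, flush with the jig's top, 20 mm above the table) at the middle of the row; the pads are 100 mm apart; axes as the jig's.
- pad2 (a point): Centre of the felt pad (112 x 48 mm, flush with the jig's top, 20 mm above the table) at the left (+y) end of the row; the pads are 100 mm apart; axes as the jig's.
- strip0: Framed glass strip: green glass in a dull steel frame, 96 (x) x 34 (y) x 14 mm (z), 0.08 to 0.15 kg, lying flat on the table. Origin: centre of its underside. All strips are alike; absent ones read None. Fragile: grip with no more than about 15 N.
- strip1: Framed glass strip: green glass in a dull steel frame, 96 (x) x 34 (y) x 14 mm (z), 0.08 to 0.15 kg, lying flat on the table. Origin: centre of its underside. All strips are alike; absent ones read None. Fragile: grip with no more than about 15 N.
- strip2: Framed glass strip: green glass in a dull steel frame, 96 (x) x 34 (y) x 14 mm (z), 0.08 to 0.15 kg, lying flat on the table. Origin: centre of its underside. All strips are alike; absent ones read None. Fragile: grip with no more than about 15 N.
- strip3: Framed glass strip: green glass in a dull steel frame, 96 (x) x 34 (y) x 14 mm (z), 0.08 to 0.15 kg, lying flat on the table. Origin: centre of its underside. All strips are alike; absent ones read None. Fragile: grip with no more than about 15 N.
- spool: Bystander: solder spool, 56 mm diameter, 50 mm high. Origin: centre of its underside.
- foil_roll: Bystander: flat roll of copper foil, 70 mm diameter, 14 mm high. Origin: centre of its underside.
- flux_jar: Bystander: amber jar, 52 mm diameter, 75 mm high. Origin: centre of its underside.
Not all that is in view belongs to the job. Leave any turquoise look-alike of the strip3 alone.

How it is judged:
By the outcome, as a careful person would: the job done as asked, in the order asked, and still so for the second after the job is handed in, with the robot touching nothing.
Of strip0, strip1, strip2, strip3 only 2 to 3 are there at a start; the rules pass over those that are not, and their reading is None.
At some moment in a run one of strip0, strip1, strip2, strip3 may be knocked a few centimetres aside while the robot is not near it.
Once in a run the grip may slacken for a moment while it holds something.
It also fails if it takes over 210 s, if anything falls off the work surface, if the arm or the gripper's body presses on something with over 40 N, if the wrist force passes 120 N, or if a joint passes its speed limit or range.

## Robot

A 7-joint arm with a two-finger parallel gripper is mounted at the origin on the work surface. World frame = base frame: x ahead of the robot, y to its left, z up, the work surface at z = 0. Lengths are in m, angles in degrees, forces in N, time in s.
With the tool pointing down it reaches from about 0.425 to 0.8 m from the base axis. Payload 8.3 kg.
Tool frame: the origin (TCP) lies on the centre line of the jaws, within the pads' length; the fingertips stand 19 mm ahead of it and the grasp point (between the pads) is the TCP (env.tcp_to_tips is the distance from the TCP to the fingertips, in m); z points along the fingers, y is the line along which they close (so a half turn about z gives the same grasp; the last joint's range is limited). The gripper opens to 85 mm and grips with 20 to 120 N. Pads are 22 mm wide; open, the fingers measure 114 mm over their backs; the gripper's body (76 mm by 85 mm) begins 54 mm behind the grasp point. The pads swing forward as they close: fully open they stand 13 mm farther back than shut.
Start: joints at [72.657, 21.967, 0.94, 78.501, -0.361, 79.538, -2.664], TCP at [0.148, -0.607, 0.25] pointing down, gripper open.
Joint ranges: [-169.22, 169.22], [-14.56, 117.87], [-87.37, 89.26], [10.42, 133.3], [-82.24, 262.24], [0.94, 117.77], [-172.7, 172.7]. Speed limits (degrees/s): [136.94, 136.94, 172.46, 172.46, 180, 180, 180].

## Interface

Orientations are given as a 3x3 rotation matrix whose columns are the frame's x, y, z axes.
In Python, from cell import env, optics, job gives the robot as it stands.
- The arm moves only by the tool jog_arm, never from a script. Its argument "motion" is a list of rows, each a list of 7 numbers: the shift along the tool's x, y, z in cm, then the turn, a rotation vector about the tool's x, y, z in degrees, then the finger opening in cm, from 0 to 8.54. A call has 1 to 5 rows; each row is the pose to reach, as a shift and turn from the pose commanded when the call began, along the tool's axes at that moment; what a row does not reach only later rows make up. A row lasts 1/12 s, in which the tool goes at most 41.7 mm and 7.16 degrees, less where a joint would pass 70% of its speed; a pose out of reach is approached as far as the arm can. A call with a gripper value outside its range is refused whole. The fingers move at their own pace and stop on an object; "squeeze" is the grip in N (left out, the last holds). Time passes only in rows, so rows that repeat a pose let the fingers close. It gives the time, the measured TCP pose, the force, the opening and the grip force at its end, in the units of the state.
- env.get_state(): the state, without advancing time (a new reading comes with each control period).
- optics.grab_frame(name): name is "side" or "top" or "wrist"; returns a dict with "pixels" (480x640x3 uint8, red, green, blue), "range_z" (480x640 float32, m along the optical axis (not along the pixel's ray), 0 where there is no reading), "camera_matrix" (3x3 intrinsics, pixels), "position" and "orientation" of the camera in the world; the wrist camera has in their place "tool_from_camera" (4x4, takes a point from camera to tool coordinates, whose origin is the TCP and whose axes are the flange's). Camera axes: x right, y down, z forward; pixel columns grow to the right and rows downward; lengths in m; the calibration is good to about 2 mm. The wrist camera is an equidistant fisheye: a pixel r from the principal point sees the ray r / f radians off the axis. A picture is of the moment at which its call begins: read the wrist's pose just before it.
- job.close_job(): hands the job in; it is judged then, once.
The state is a dict: "time_s": time; "joint_positions": joint angles; "qvel": joint speeds; "tau": joint torques, N m; "ee_pos": TCP position; "orientation": TCP orientation; "force": force on the tool from outside, world axes, zero at the start; "wrist_torque": the same for the moment, N m; "finger_gap": opening from 0.0 (shut) to 1.0 (fully open); "grip_force": force on a finger pad.
Only numpy, scipy, OpenCV 4.12 (cv2) and the standard library are available. Lean on these libraries where they do the work, as an engineer would, in place of code of your own. Each camera call takes 0.05 s, during which the arm holds its last target. There are 200 camera calls.

## Working session

There is one attempt and no reset: what is moved stays moved. The work goes in short steps, Python scripts to look and compute and a tool call to move; the robot and the scene stay as the last step left them, time stands still between calls to the robot, and variables do not carry over. Pictures are saved under pics/ and viewed, at most 14 in all, crops included, and the job is handed in when it is done.

Besides the shell and the picture viewer there is one more tool, called after "Call:" as a command line: name --pt "numbers of a row" for each row, then --argument value for the rest. jog_arm: Moves the arm, as the interface text tells. Its arguments: {"type":"object","properties":{"motion":{"type":"array","items":{"type":"array","items":{"type":"number"}}},"squeeze":{"type":"number"}},"required":["motion"]}

```bash
mkdir -p pics; ls; cat > h.py <<'E'
import numpy as np, cv2, sys
from cell import env, optics, job
def grab(n):
    f=optics.grab_frame(n); np.savez('/tmp/%s.npz'%n,**{k:np.asarray(v) for k,v in f.items()}); return f
def cloud(f):
    K=np.asarray(f['camera_matrix']);z=f['range_z'];v,u=np.mgrid[:480,:640]
    P=np.stack([(u-K[0,2])/K[0,0]*z,(v-K[1,2])/K[1,1]*z,z],-1)
    return P@np.asarray(f['orientation']).T+np.asarray(f['position'])
def load(n):
    d=np.load('/tmp/%s.npz'%n); return {k:d[k] for k in d.files}
def save(img,name,s=1):
    cv2.imwrite('pics/'+name,cv2.resize(img[...,::-1],None,fx=s,fy=s,interpolation=cv2.INTER_CUBIC))
E
python3 - <<'E'
from h import *
for n in('top','side'):
    f=grab(n); save(f['pixels'],n+'0.png',1.25); print(n,f['camera_matrix'],f['position'],f['orientation'])
s=env.get_state();print(s['time_s'],s['ee_pos'],s['orientation'])
E
```

```text
pics
top [[464.97059642   0.         320.91895704]
 [  0.         464.97059642 237.27312157]
 [  0.           0.           1.        ]] [0.40541181 0.0167745  1.08347491] [[-2.37076630e-04 -9.95880815e-01  9.06716356e-02]
 [-9.99513746e-01  3.06316020e-03  3.10304441e-02]
 [-3.11803657e-02 -9.06201896e-02 -9.95397291e-01]]
side [[444.67858044   0.         314.67178543]
 [  0.         444.67858044 246.48419213]
 [  0.           0.           1.        ]] [0.36396438 0.75326786 0.73945918] [[-0.97547322 -0.14963723  0.16143326]
 [-0.21994334  0.63338143 -0.74192512]
 [ 0.00877078 -0.75923426 -0.65075834]]
0.1 [ 0.14837438 -0.60668505  0.24935419] [[ 9.71363070e-01  2.37599614e-01 -4.58975524e-04]
 [ 2.37600055e-01 -9.71361468e-01  1.76410545e-03]
 [-2.66803661e-05 -1.82263949e-03 -9.99998339e-01]]
```

View pics/top0.png

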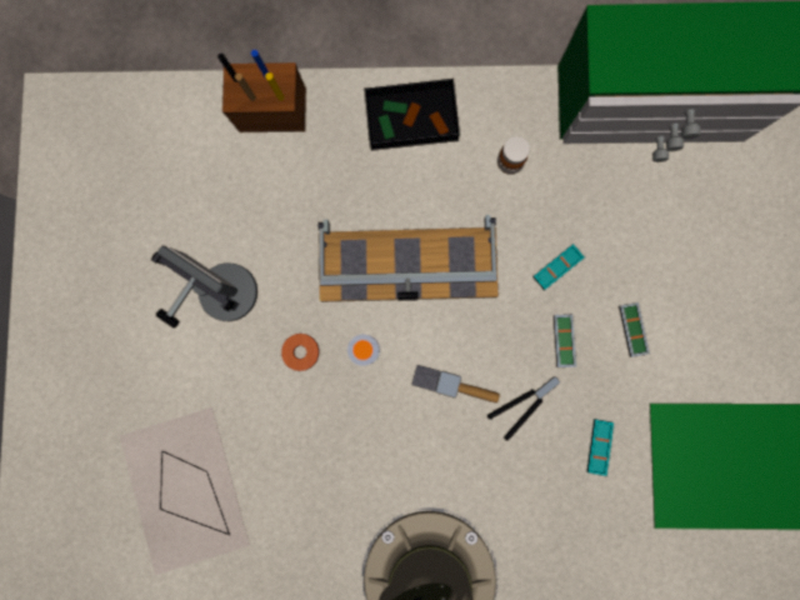

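View pics/side0.png

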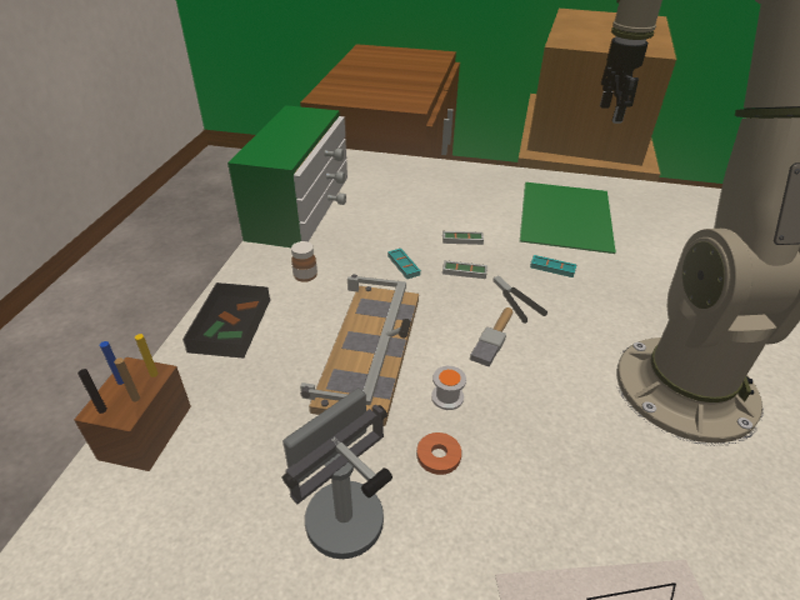

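Candidates (1.25x top view): green framed strips at (565,340) and (633,330), which I choose; turquoise look-alikes at (558,266) and (600,447); green chips in the black tray at (395,107) and (386,127), and a green mat at (725,465), which are not strips. The lever is shut with its handle at (408,290). The lamp is at (228,292), with its handle at (168,318).

```bash
python3 - <<'E'
from h import *
ft=load('top');fs=load('side')
Ct,Cs=cloud(ft),cloud(fs)
a=ft['pixels'][230:320,420:530]; save(a,'crop_strips.png',6)
def box(C,x0,x1,y0,y1,z0,z1): 
    m=(C[...,0]>x0)&(C[...,0]<x1)&(C[...,1]>y0)&(C[...,1]<y1)&(C[...,2]>z0)&(C[...,2]<z1); return C[m]
for n,C in(('top',Ct),('side',Cs)):
    for (u,v) in ([(452,272),(506,264),(447,213),(480,358),(326,232),(134,254),(185,235),(400,205)] if n=='top' else [(372,215),(370,190),(324,262),(301,392),(275,415)]):
        print(n,u,v,C[v,u].round(4))
# table plane
for n,C in(('top',Ct),('side',Cs)):
    b=box(C,.3,.65,-.2,.2,-.02,.008);print(n,'table z',np.median(b[:,2]),b[:,2].std())
    for c in ((452,272),(506,264)):
        p=Ct[c[1],c[0]]
        b=box(C,p[0]-.075,p[0]+.075,p[1]-.045,p[1]+.045,.008,.03)
        r=cv2.minAreaRect((b[:,:2]*1000).astype(np.float32)); print(n,len(b),r,np.median(b[:,2]))
    b=box(C,.4,.7,-.25,.25,.015,.025); r=cv2.minAreaRect((b[:,:2]*1000).astype(np.float32)); print('jig top',len(b),r,np.median(b[:,2]))
E
```

```text
top 452 272 [ 0.4226 -0.2488  0.012 ]
top 506 264 [ 0.4405 -0.3693  0.0167]
top 447 213 [ 0.5584 -0.241   0.0112]
top 480 358 [ 0.2305 -0.3061  0.0116]
top 326 232 [0.5099 0.0373 0.0644]
top 134 254 [0.4552 0.4092 0.1896]
top 185 235 [0.495  0.3196 0.1599]
top 400 205 [ 0.5802 -0.1355 -0.0044]
side 372 215 [ 0.4205 -0.2433  0.011 ]
side 370 190 [ 0.4419 -0.3683  0.0093]
side 324 262 [0.4967 0.045  0.0775]
side 301 392 [0.4528 0.424  0.1784]
side 275 415 [0.5092 0.388  0.0281]
top table z 0.0007629128278969777 0.0020277939700288944
top 663 ((407.0283203125, -244.65396118164062), (47.714481353759766, 124.7187728881836), 83.33409881591797) 0.013045078232589491
top 664 ((442.07171630859375, -373.0951232910156), (95.64862060546875, 36.201778411865234), 9.912607192993164) 0.013157043248913203
jig top 6436 ((520.7782592773438, -0.7043914794921875), (497.09503173828125, 238.51527404785156), 89.8069839477539) 0.020743272084631448
side table z -2.7143526752926306e-05 0.0016499505448541868
side 318 ((408.39306640625, -244.74087524414062), (48.93457794189453, 128.95413208007812), 82.55859375) 0.011511752085957172
side 249 ((442.8180847167969, -371.1929931640625), (95.5782470703125, 41.52686309814453), 11.39447021484375) 0.011696491447251711
jig top 4283 ((524.573974609375, 0.815338134765625), (241.4779815673828, 498.00439453125), 1.2727998495101929) 0.019865208495014608
```

View pics/crop_strips.png

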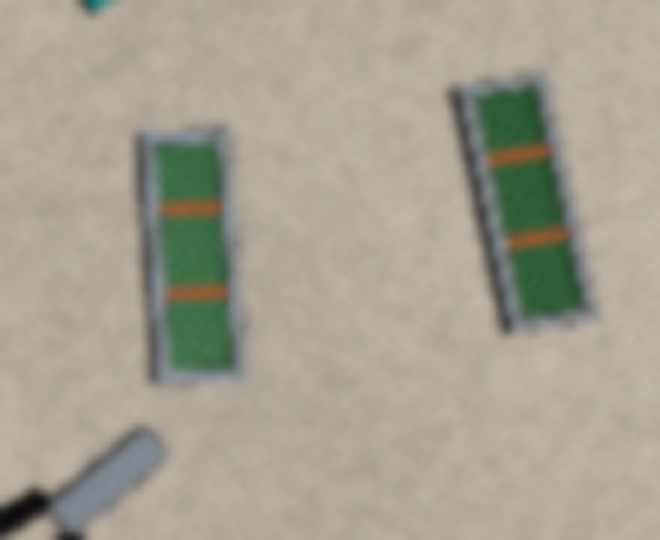

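The crop shows two green glass strips in steel frames at crop centres (190,255) and (522,203), so both choices are right. Next I measure precisely.

```bash
cat > meas.py <<'E'
from h import *
def onplane(f,u,v,z):
    K=f['camera_matrix'];R=f['orientation'];p=f['position']
    d=np.stack([(np.asarray(u,float)-K[0,2])/K[0,0],(np.asarray(v,float)-K[1,2])/K[1,1],np.ones(np.shape(u))],-1)@R.T
    return p+d*((z-p[2])/d[...,2])[...,None]
def greens(f,z=.013,xr=(.25,.75),yr=(-.55,.3)):
    hsv=cv2.cvtColor(f['pixels'],cv2.COLOR_RGB2HSV)
    m=cv2.inRange(hsv,(45,60,40),(80,255,255)); m=cv2.morphologyEx(m,cv2.MORPH_CLOSE,np.ones((7,7)))
    n,l,st,c=cv2.connectedComponentsWithStats(m)
    for i in range(1,n):
        if 120<st[i,4]<1500:
            v,u=np.nonzero(l==i);P=onplane(f,u,v,z)
            if not(xr[0]<P[:,0].mean()<xr[1] and yr[0]<P[:,1].mean()<yr[1]):continue
            q=P[:,:2]-P[:,:2].mean(0);w,V=np.linalg.eigh(q.T@q);a=np.degrees(np.arctan2(V[1,1],V[0,1]));a=(a+90)%180-90
            print('green',c[i].round(0),st[i,4],'ctr',P[:,:2].mean(0).round(4),'ang',a.round(1),'sz',np.sqrt(12*w/len(q)).round(4))
E
python3 - <<'E'
from meas import *
for n in('top','side'):
    f=load(n);C=cloud(f);print(n);greens(f)
    hsv=cv2.cvtColor(f['pixels'],cv2.COLOR_RGB2HSV)
    x,y,z=C[...,0],C[...,1],C[...,2]
    # jig wood, orange-ish saturated
    m=(hsv[...,0]>8)&(hsv[...,0]<22)&(hsv[...,1]>90)&(abs(z-.02)<.012)&(x>.42)&(x<.7)&(abs(y)<.22)
    v,u=np.nonzero(m);P=onplane(f,u,v,.02)[:,:2]*1000
    print('jig',len(P),cv2.minAreaRect(P.astype(np.float32)))
    # felt
    m=(hsv[...,1]<70)&(hsv[...,2]<130)&(abs(z-.02)<.008)&(x>.45)&(x<.64)&(abs(y)<.16)
    nn,l,st,c=cv2.connectedComponentsWithStats(m.astype(np.uint8))
    for i in range(1,nn):
        if st[i,4]>60:
            v,u=np.nonzero(l==i);P=onplane(f,u,v,.02)[:,:2]*1000;r=cv2.minAreaRect(P.astype(np.float32));print('felt',r)
    # lamp base
    m=(abs(z-.018)<.007)&(x>.38)&(x<.65)&(y>.2)&(y<.48)
    nn,l,st,c=cv2.connectedComponentsWithStats(m.astype(np.uint8));i=1+st[1:,4].argmax()
    v,u=np.nonzero(l==i);P=onplane(f,u,v,.018)[:,:2]*1000
    print('base',cv2.minEnclosingCircle(P.astype(np.float32)),len(P))
    # black handles
    for nm,b in(('clamp',(.44,.56,-.05,.05,.045,.1)),('lamp',(.4,.52,.34,.5,.12,.26))):
        m=(hsv[...,2]<45)&(x>b[0])&(x<b[1])&(y>b[2])&(y<b[3])&(z>b[4])&(z<b[5]);Q=C[m]
        print(nm,len(Q),np.median(Q,0).round(4),np.percentile(Q,3,0).round(4),np.percentile(Q,97,0).round(4),'uv',np.argwhere(m).mean(0)[::-1].round(1))
E
```

```text
top
green [508. 263.] 366 ctr [ 0.4427 -0.3746] ang 10.3 sz [0.022  0.0847]
green [452. 272.] 375 ctr [ 0.4223 -0.2482] ang 2.3 sz [0.0227 0.0843]
jig 3858 ((540.4075927734375, 55.56449890136719), (197.9637908935547, 354.472412109375), 7.386977672576904)
felt ((578.44091796875, 39.385597229003906), (44.05122375488281, 63.17979049682617), 89.82916259765625)
felt ((580.1934814453125, -60.934410095214844), (45.97148513793945, 62.9654655456543), 89.63892364501953)
felt ((576.6072387695312, 135.6060028076172), (63.90076446533203, 46.37026596069336), 0.5124878883361816)
felt ((512.0862426757812, 24.461801528930664), (18.40069007873535, 27.716796875), 89.81800842285156)
felt ((514.0885620117188, -61.5196533203125), (43.60062026977539, 27.671480178833008), 89.77999877929688)
felt ((510.1512451171875, 136.19613647460938), (48.690032958984375, 27.810718536376953), 89.83432006835938)
base ((512.612548828125, 374.7093200683594), 55.659481048583984) 1127
clamp 75 [0.4998 0.0348 0.0781] [0.4938 0.0219 0.0713] [0.5069 0.0479 0.0818] uv [327.1 235.8]
lamp 100 [0.4544 0.4114 0.1861] [0.4438 0.3977 0.
[... 276 characters left out ...]
516.3723754882812, -60.49106216430664), (29.898908615112305, 49.32455062866211), 1.769681692123413)
felt ((580.8997192382812, 40.134727478027344), (61.787620544433594, 47.517250061035156), 1.3474384546279907)
felt ((514.4105834960938, 38.51975631713867), (29.711042404174805, 47.947845458984375), 3.0361368656158447)
felt ((578.7568359375, 137.86395263671875), (61.569610595703125, 43.499351501464844), 0.9518096446990967)
felt ((512.455810546875, 137.87376403808594), (29.174516677856445, 46.59659957885742), 1.0798096656799316)
base ((512.6246337890625, 379.2222900390625), 56.18613815307617) 2485
  return _methods._mean(a, axis=axis, dtype=dtype,
  ret = um.true_divide(
Traceback (most recent call last):
IndexError: index -1 is out of bounds for axis 0 with size 0
```

Call:
jog_arm --pt "3.4 -1.9 0 0 0 2.7 8.5" --pt "6.8 -3.8 0 0 0 5.5 8.5" --pt "10.2 -5.7 0 0 0 8.2 8.5" --pt "13.6 -7.6 0 0 0 11 8.5" --pt "17 -9.5 0 0 0 13.7 8.5"

```text
time_s: 0.52
ee_pos: [0.292, -0.4728, 0.2499]
orientation: [[1.0, -0.002, -0.0], [-0.002, -1.0, 0.001], [-0.0, -0.001, -1.0]]
force: [0.5, -0.8, -0.0]
finger_gap: 0.994
grip_force: 0.0
```

Call:
jog_arm --pt "2.6 -2.7 0 0 0 0 8.5" --pt "5.2 -5.4 0 0 0 0 8.5" --pt "7.8 -8.1 0 0 0 0 8.5" --pt "10.4 -10.8 0 0 0 0 8.5" --pt "12.9 -13.4 0 0 0 0 8.5"

```text
time_s: 0.93
ee_pos: [0.4209, -0.3385, 0.2501]
orientation: [[1.0, 0.001, -0.0], [0.001, -1.0, 0.0], [-0.0, -0.0, -1.0]]
force: [0.7, -0.6, 0.5]
finger_gap: 0.997
grip_force: 0.0
```

Call:
jog_arm --pt "1.2 -3.6 0 0 0 0 8.5" --pt "2.4 -7.2 0 0 0 0 8.5" --pt "3.6 -10.8 0 0 0 0 8.5" --pt "4.8 -14.4 0 0 0 0 8.5" --pt "6 -18 0 0 0 0 8.5"

```text
time_s: 1.35
ee_pos: [0.4798, -0.1584, 0.2501]
orientation: [[1.0, 0.001, -0.0], [0.001, -1.0, 0.0], [-0.0, -0.0, -1.0]]
force: [2.0, 0.5, 0.0]
finger_gap: 0.998
grip_force: 0.0
```

Call:
jog_arm --pt "0.4 -4 0 0 0 0 8.5" --pt "0.8 -8 0 0 0 0 8.5" --pt "1.2 -12 0 0 0 0 8.5" --pt "1.6 -16 0 0 0 0 8.5" --pt "2 -19.6 0 0 0 0 8.5"

```text
time_s: 1.77
ee_pos: [0.4991, 0.0384, 0.2502]
orientation: [[1.0, 0.002, -0.0], [0.002, -1.0, 0.0], [-0.0, -0.0, -1.0]]
force: [0.5, 0.1, -1.2]
finger_gap: 0.995
grip_force: 0.0
```

```bash
python3 - <<'E'
from h import *
s=env.get_state();np.savez('/tmp/ws.npz',p=s['ee_pos'],R=s['orientation'])
f=grab('wrist');print(f['camera_matrix'],f['tool_from_camera'],s['ee_pos']);save(f['pixels'],'wrist1.png',1.25)
E
```

```text
[[371.64829954   0.         315.34774486]
 [  0.         371.64829954 243.08453058]
 [  0.           0.           1.        ]] [[-1.63357527e-03 -9.64442464e-01 -2.64287847e-01  6.68572748e-02]
 [ 9.99998562e-01 -1.45484208e-03 -8.72009231e-04 -9.47381820e-04]
 [ 4.56505651e-04 -2.64288891e-01  9.64443453e-01 -1.23989547e-01]
 [ 0.00000000e+00  0.00000000e+00  0.00000000e+00  1.00000000e+00]] [0.4991453  0.03837359 0.25023971]
```

View pics/wrist1.png

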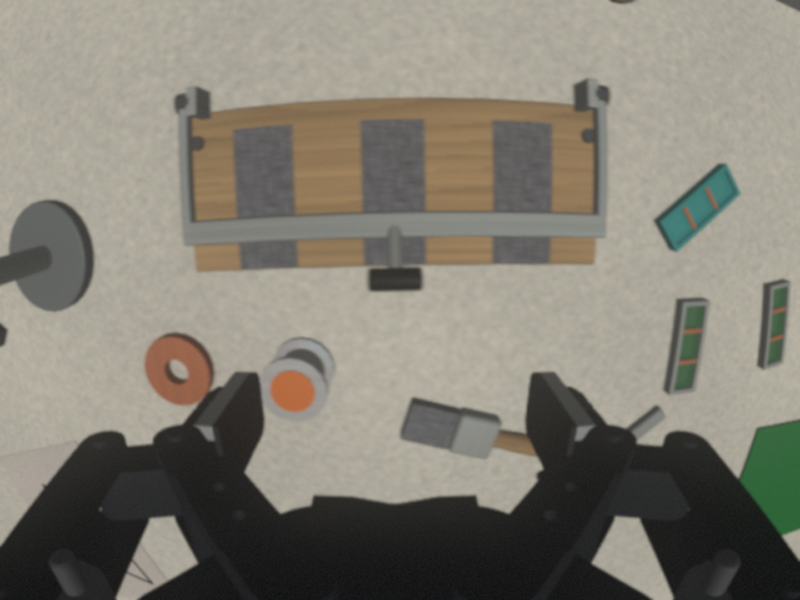

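The wrist view shows the handle bar centred at (395,279) and the pads at (264,197), (393,190) and (522,194), cut across by the crossbar at y=225.

```bash
cat >> meas.py <<'E'
def wray(f,ws,u,v):
    K=f['camera_matrix'];d=np.stack([np.asarray(u,float)-K[0,2],np.asarray(v,float)-K[1,2]],-1)/K[0,0]
    r=np.linalg.norm(d,axis=-1,keepdims=True);ray=np.concatenate([d*np.sinc(r/np.pi),np.cos(r)],-1)
    T=f['tool_from_camera'];R=ws['R'];return ws['p']+R@T[:3,3],ray@T[:3,:3].T@R.T
def wplane(f,ws,u,v,z):
    o,d=wray(f,ws,u,v);return o+d*((z-o[2])/d[...,2])[...,None]
E
python3 - <<'E'
from meas import *
f=load('wrist');ws=np.load('/tmp/ws.npz')
q=lambda pts,z:print(wplane(f,ws,*(np.array(pts,float)/1.25).T,z).round(4).tolist())
q([(370,270),(422,269)],.0755); q([(395,279)],.0675)
q([(361,120),(423,120),(240,268),(297,268),(496,263),(551,261),(234,130),(291,126),(493,122),(551,122)],.02)
# two-view triangulation of handle centre with top
ft=load('top');K=ft['camera_matrix'];d2=ft['orientation']@np.array([(327.1-K[0,2])/K[0,0],(235.8-K[1,2])/K[1,1],1]);o2=ft['position']
o1,d1=wray(f,ws,395/1.25,279/1.25)
t=np.linalg.lstsq(np.stack([d1,-d2],1),o2-o1,rcond=None)[0];print((o1+t[0]*d1).round(4),(o2+t[1]*d2).round(4))
E
```

```text
[[0.5071, 0.0555, 0.0755], [0.5078, 0.0214, 0.0755]]
[[0.4993, 0.0391, 0.0675]]
[[0.6119, 0.0645, 0.02], [0.6118, 0.018, 0.02], [0.4988, 0.1638, 0.02], [0.4981, 0.1161, 0.02], [0.5022, -0.0404, 0.02], [0.5046, -0.0863, 0.02], [0.6093, 0.1645, 0.02], [0.6092, 0.1182, 0.02], [0.6122, -0.0354, 0.02], [0.6155, -0.0823, 0.02]]
[0.5004 0.0391 0.0726] [0.5007 0.0348 0.0726]
```

Call:
jog_arm --pt "0 0 4 0 0 -1 7" --pt "0 0 8 0 0 -1 6" --pt "0 0 12 0 0 -1 5.5" --pt "0 0 15.5 0 0 -1 5.5" --pt "0 0 18.2 0 0 -1 5.5" --squeeze 30

```text
time_s: 2.23
ee_pos: [0.4979, 0.0353, 0.0651]
orientation: [[1.0, 0.018, -0.003], [0.018, -1.0, -0.0], [-0.003, 0.0, -1.0]]
force: [0.4, -0.6, 0.1]
finger_gap: 0.643
grip_force: 0.0
```

Call:
jog_arm --pt "0 0 0 0 0 0 4.5" --pt "0 0 0 0 0 0 3" --pt "0 0 0 0 0 0 3" --pt "0 0 0 0 0 0 3" --pt "0 0 0 0 0 0 3"

```text
time_s: 2.65
ee_pos: [0.498, 0.0367, 0.0693]
orientation: [[1.0, 0.02, -0.003], [0.02, -1.0, 0.0], [-0.003, -0.001, -1.0]]
force: [-7.1, 4.2, -3.1]
finger_gap: 0.415
grip_force: 33.7
```

Call:
jog_arm --pt "0.48 0 -1.85 0 0 0 3" --pt "1.21 0 -3.62 0 0 0 3" --pt "2.19 0 -5.28 0 0 0 3" --pt "3.38 0 -6.77 0 0 0 3" --pt "4.77 0 -8.09 0 0 0 3"

```text
time_s: 3.07
ee_pos: [0.548, 0.0378, 0.1522]
orientation: [[1.0, 0.019, 0.002], [0.019, -1.0, 0.001], [0.002, -0.001, -1.0]]
force: [4.7, 4.1, -15.5]
finger_gap: 0.415
grip_force: 31.5
```

Call:
jog_arm --pt "1.56 0 -1.11 0 0 0 3" --pt "3.26 0 -2.0 0 0 0 3" --pt "5.06 0 -2.64 0 0 0 3" --pt "6.94 0 -3.02 0 0 0 3" --pt "8.85 0 -3.14 0 0 0 3"

```text
time_s: 3.48
ee_pos: [0.6359, 0.0396, 0.1834]
orientation: [[1.0, 0.02, -0.0], [0.02, -1.0, 0.002], [0.0, -0.002, -1.0]]
force: [-4.5, 2.7, -4.6]
finger_gap: 0.411
grip_force: 30.9
```

Call:
jog_arm --pt "1.91 0 0.15 0 0 0 3" --pt "3.78 0 0.57 0 0 0 3" --pt "5.57 0 1.24 0 0 0 3" --pt "6.62 0 1.77 0 0 0 3" --pt "6.9 0 1.95 0 0 0 3"

```text
time_s: 3.9
ee_pos: [0.7056, 0.0411, 0.1647]
orientation: [[1.0, 0.019, 0.001], [0.019, -1.0, 0.003], [0.001, -0.002, -1.0]]
force: [-18.8, 1.4, 19.4]
finger_gap: 0.42
grip_force: 19.7
```

Call:
jog_arm --pt "0 0 0 0 0 0 5" --pt "0 0 0 0 0 0 5.5" --pt "0 0 -2 0 0 0 5.5" --pt "0 0 -5 0 0 0 5.5" --pt "0 0 -8.8 0 0 0 5.5"

```text
time_s: 4.32
ee_pos: [0.7036, 0.0386, 0.2491]
orientation: [[1.0, 0.018, -0.003], [0.018, -1.0, -0.0], [-0.003, 0.0, -1.0]]
force: [1.0, -0.7, 1.0]
finger_gap: 0.639
grip_force: 0.0
```

Call:
jog_arm --pt "-2.8 2.6 0 0 0 0 6" --pt "-5.6 5.2 0 0 0 0 6" --pt "-8.4 7.8 0 0 0 0 6" --pt "-11.2 10.4 0 0 0 0 6" --pt "-14 13 0 0 0 0 6"

```text
time_s: 4.73
ee_pos: [0.5657, -0.0945, 0.2507]
orientation: [[1.0, 0.018, 0.002], [0.018, -1.0, -0.001], [0.002, 0.001, -1.0]]
force: [0.6, 0.2, 0.5]
finger_gap: 0.702
grip_force: 0.0
```

Call:
jog_arm --pt "-2.7 2.6 0 0 0 0 6" --pt "-5.4 5.2 0 0 0 0 6" --pt "-8.1 7.8 0 0 0 0 6" --pt "-11 10.6 0 0 0 0 6" --pt "-11 10.6 0 0 0 0 6"

```text
time_s: 5.15
ee_pos: [0.4537, -0.2087, 0.2508]
orientation: [[1.0, 0.007, -0.0], [0.007, -1.0, -0.004], [-0.0, 0.004, -1.0]]
force: [0.6, -0.5, 0.1]
finger_gap: 0.7
grip_force: 0.0
```

```bash
cat > look.py <<'E'
from meas import *
def wlook(name=None,z=.013):
    s=env.get_state();p,R=np.array(s['ee_pos']),np.array(s['orientation']);np.savez('/tmp/ws.npz',p=p,R=R)
    f=grab('wrist')
    if name: save(f['pixels'],name,1.25)
    ws={'p':p,'R':R};hsv=cv2.cvtColor(f['pixels'],cv2.COLOR_RGB2HSV)
    m=cv2.inRange(hsv,(45,60,30),(80,255,255)); m=cv2.morphologyEx(m,cv2.MORPH_CLOSE,np.ones((9,9)))
    n,l,st,c=cv2.connectedComponentsWithStats(m)
    print('tcp',p.round(4),'yaw',np.degrees(np.arctan2(R[1,0],R[0,0])).round(2))
    for i in range(1,n):
        if 200<st[i,4]<6000:
            v,u=np.nonzero(l==i);P=wplane(f,ws,u,v,z)[:,:2].astype(np.float32)
            q=P-P.mean(0);w,V=np.linalg.eigh(q.T@q);a=(np.degrees(np.arctan2(V[1,1],V[0,1]))+90)%180-90
            print('green',c[i].round(0),st[i,4],'ctr',P.mean(0).round(4),'ang',a.round(1),'sz',np.sqrt(12*w/len(q)).round(4),'rectc',np.round(cv2.minAreaRect(P)[0],4))
E
python3 - <<'E'
from look import *
wlook('wrist2.png')
f=grab('top');C=cloud(f);greens(f);save(f['pixels'],'top2.png',1.25)
E
```

```text
tcp [ 0.4537 -0.2087  0.2508] yaw 0.39
green [471. 222.] 1236 ctr [ 0.4443 -0.3732] ang 10.2 sz [0.0196 0.0817] rectc [ 0.4431 -0.3736]
green [354. 255.] 954 ctr [ 0.4087 -0.2483] ang 0.3 sz [0.0199 0.0528] rectc [ 0.4092 -0.2477]
green [469. 429.] 1501 ctr [ 0.1497 -0.4279] ang 37.9 sz [0.0452 0.114 ] rectc [ 0.1432 -0.4265]
green [633. 469.] 317 ctr [-0.1227 -0.9515] ang 39.2 sz [0.0481 0.1348] rectc [-0.1371 -0.9522]
green [452. 274.] 325 ctr [ 0.4174 -0.2482] ang 3.1 sz [0.0228 0.0734]
```

View pics/wrist2.png

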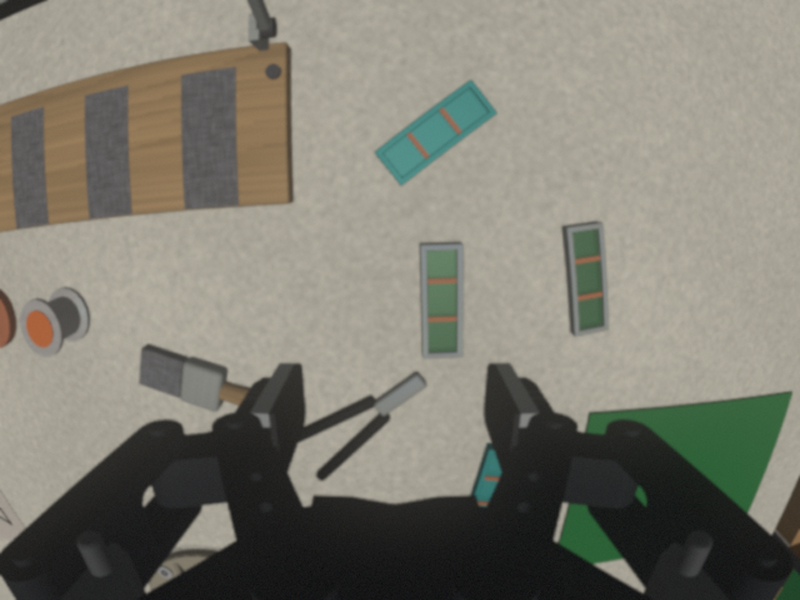

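The view shows strip A at (443,300) and strip B at (586,278), with a turquoise look-alike at (436,132). The fingers do not obstruct either strip.

```bash
python3 - <<'E'
from meas import *
f=load('wrist');ws=np.load('/tmp/ws.npz')
A=wplane(f,ws,*(np.array([(420,243),(463,242),(463,356),(424,357)],float)/1.25).T,.014)
B=wplane(f,ws,*(np.array([(563,226),(602,223),(608,329),(573,335)],float)/1.25).T,.014)
for P in(A,B):
    P=P[:,:2];print(P.mean(0).round(4),[np.linalg.norm(P[i]-P[(i+1)%4]).round(4) for i in range(4)],np.degrees(np.arctan2(*((P[0]+P[1]-P[2]-P[3])[::-1]))).round(1))
# two-view height of strip A/B centre: wrist vs top
ft=load('top');K=ft['camera_matrix'];o2=ft['position']
for w,t in(((443,300),(452,272.2)),((586.5,278.2),(507.7,262.7))):
    d2=ft['orientation']@np.array([(t[0]-K[0,2])/K[0,0],(t[1]-K[1,2])/K[1,1],1])
    o1,d1=wray(f,ws,w[0]/1.25,w[1]/1.25);tt=np.linalg.lstsq(np.stack([d1,-d2],1),o2-o1,rcond=None)[0];print((o1+tt[0]*d1).round(4),(o2+tt[1]*d2).round(4))
E
```

```text
[ 0.4239 -0.248 ] [np.float64(0.034), np.float64(0.0961), np.float64(0.033), np.float64(0.0956)] 2.8
[ 0.4434 -0.3721] [np.float64(0.0359), np.float64(0.0942), np.float64(0.0344), np.float64(0.0953)] 10.6
[ 0.4228 -0.249   0.0057] [ 0.4222 -0.2502  0.006 ]
[ 0.443  -0.3747  0.0055] [ 0.4438 -0.377   0.0064]
```

Call:
jog_arm --pt "-1 1.3 3.5 0 0 -1 5.5" --pt "-2 2.6 7 0 0 -2 5.5" --pt "-3 3.9 10.5 0 0 -2 5.5" --pt "-3 3.9 14 0 0 -2 5.5" --pt "-3 3.9 17.5 0 0 -2 5.5" --squeeze 12

```text
time_s: 5.67
ee_pos: [0.4305, -0.2407, 0.0737]
orientation: [[0.999, 0.053, 0.002], [0.053, -0.999, -0.001], [0.002, 0.001, -1.0]]
force: [1.4, 0.3, -0.0]
finger_gap: 0.644
grip_force: 0.0
```

```bash
python3 - <<'E'
from look import *
wlook('wrist3.png');print(env.tcp_to_tips)
E
```

```text
tcp [ 0.4305 -0.2407  0.0737] yaw 3.03
green [540. 208.] 971 ctr [ 0.4742 -0.3668] ang 16.4 sz [0.0202 0.0208] rectc [ 0.4743 -0.3673]
green [330. 232.] 1499 ctr [ 0.4533 -0.2459] ang 79.2 sz [0.0185 0.0224] rectc [ 0.4543 -0.2461]
green [537. 277.] 2084 ctr [ 0.4319 -0.3745] ang 10.1 sz [0.0198 0.0574] rectc [ 0.4306 -0.375 ]
green [329. 282.] 1919 ctr [ 0.4258 -0.2472] ang 1.2 sz [0.0227 0.0259] rectc [ 0.4257 -0.2473]
green [328. 333.] 1482 ctr [ 0.3948 -0.2485] ang 0.5 sz [0.0226 0.024 ] rectc [ 0.3944 -0.2487]
green [624. 431.] 2142 ctr [ 0.2657 -0.5579] ang 42.7 sz [0.0403 0.2168] rectc [ 0.2438 -0.5743]
green [501. 462.] 227 ctr [ 0.2692 -0.4002] ang 43.7 sz [0.0087 0.0363] rectc [ 0.267  -0.4007]
0.019
```

View pics/wrist3.png

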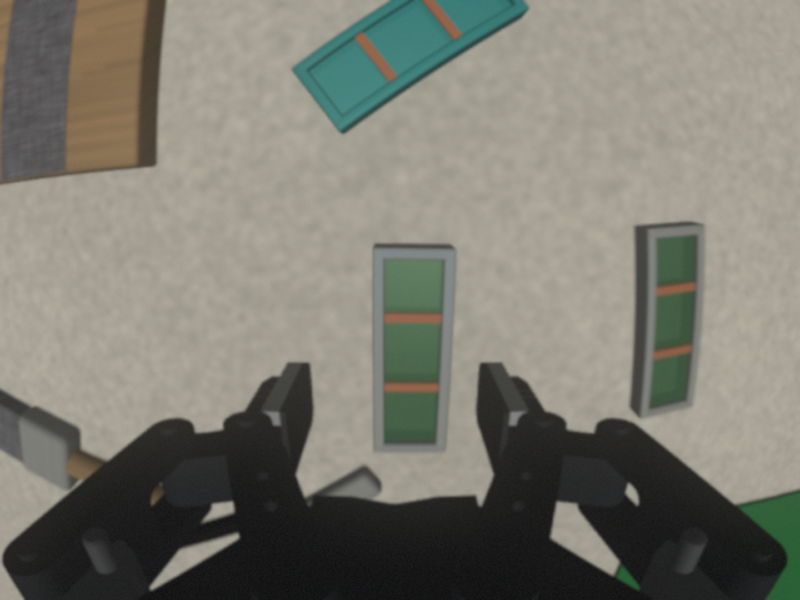

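Strip A lies between the fingers at (413,348), about 7 mm right of and behind the jaw centre; the pliers at (360,480) are clear of it.

Call:
jog_arm --pt "-0.35 0.35 0 0 0 0.5 5.5" --pt "-0.69 0.65 1.5 0 0 0.5 5.5" --pt "-0.69 0.65 3 0 0 0.5 5.5" --pt "-0.69 0.65 4.2 0 0 0.5 5.5" --pt "-0.69 0.65 5.2 0 0 0.5 5.5"

```text
time_s: 6.13
ee_pos: [0.4254, -0.248, 0.0243]
orientation: [[0.999, 0.045, 0.003], [0.045, -0.999, -0.002], [0.003, 0.002, -1.0]]
force: [0.5, 0.7, -0.3]
finger_gap: 0.641
grip_force: 0.0
```

Call:
jog_arm --pt "0 0 0 0 0 0 4.5" --pt "0 0 0 0 0 0 4"

```text
time_s: 6.3
ee_pos: [0.4244, -0.2475, 0.0235]
orientation: [[0.999, 0.045, 0.001], [0.045, -0.999, -0.001], [0.001, 0.001, -1.0]]
force: [-0.1, 0.1, 0.4]
finger_gap: 0.468
grip_force: 0.0
```

Call:
jog_arm --pt "0 0 0 0 0 0 3.4" --pt "0 0 0 0 0 0 3.3" --pt "0 0 0 0 0 0 3.1" --pt "0 0 0 0 0 0 3.1" --pt "0 0 0 0 0 0 3.1" --squeeze 12

```text
time_s: 6.72
ee_pos: [0.4246, -0.2478, 0.0238]
orientation: [[0.999, 0.045, 0.002], [0.045, -0.999, -0.001], [0.002, 0.001, -1.0]]
force: [-1.5, 1.4, 6.3]
finger_gap: 0.392
grip_force: 19.5
```

Call:
jog_arm --pt "0 0 0 0 0 0 3.35" --squeeze 5

```text
time_s: 6.8
ee_pos: [0.4245, -0.2478, 0.0237]
orientation: [[0.999, 0.045, 0.002], [0.045, -0.999, -0.001], [0.002, 0.001, -1.0]]
force: [-0.9, 1.7, 6.7]
finger_gap: 0.39
grip_force: 14.7
```

Call:
jog_arm --pt "0 0 0 0 0 0 3.35"

```text
time_s: 6.88
ee_pos: [0.4245, -0.2478, 0.0238]
orientation: [[0.999, 0.045, 0.002], [0.045, -0.999, -0.001], [0.002, 0.001, -1.0]]
force: [-0.5, 1.3, 5.6]
finger_gap: 0.393
grip_force: 14.7
```

Call:
jog_arm --pt "0 0 0 0 0 0 3.35" --squeeze 10

```text
time_s: 6.97
ee_pos: [0.4245, -0.2478, 0.0237]
orientation: [[0.999, 0.045, 0.002], [0.045, -0.999, -0.001], [0.002, 0.001, -1.0]]
force: [-0.7, 0.3, 5.9]
finger_gap: 0.394
grip_force: 14.7
```

Call:
jog_arm --pt "0 0 0 0 0 0 3.35"

```text
time_s: 7.05
ee_pos: [0.4245, -0.2478, 0.0238]
orientation: [[0.999, 0.045, 0.002], [0.045, -0.999, -0.001], [0.002, 0.001, -1.0]]
force: [-1.6, 1.0, 6.3]
finger_gap: 0.394
grip_force: 14.7
```

Call:
jog_arm --pt "0 0 0 0 0 0 3.45" --pt "0 0 0 0 0 0 3.45"

```text
time_s: 7.22
ee_pos: [0.4238, -0.2476, 0.0228]
orientation: [[0.999, 0.044, 0.001], [0.044, -0.999, -0.001], [0.001, 0.001, -1.0]]
force: [0.3, -0.6, -0.2]
finger_gap: 0.4
grip_force: 0.0
```

Call:
jog_arm --pt "0 0 0 0 0 0 3.5" --pt "0 0 0 0 0 0 3.5"

```text
time_s: 7.38
ee_pos: [0.4234, -0.2475, 0.0223]
orientation: [[0.999, 0.044, 0.0], [0.044, -0.999, -0.0], [0.0, 0.0, -1.0]]
force: [0.3, -0.0, 0.1]
finger_gap: 0.409
grip_force: 0.0
```

Call:
jog_arm --pt "0 0 0 0 0 0 3.38" --pt "0 0 0 0 0 0 3.38" --pt "0 0 0 0 0 0 3.38"

```text
time_s: 7.63
ee_pos: [0.4234, -0.2475, 0.0222]
orientation: [[0.999, 0.044, -0.0], [0.044, -0.999, -0.0], [-0.0, 0.0, -1.0]]
force: [-0.8, -0.2, 2.7]
finger_gap: 0.397
grip_force: 4.2
```

Call:
jog_arm --pt "0 0 0 0 0 0 3.35" --pt "0 0 0 0 0 0 3.35"

```text
time_s: 7.8
ee_pos: [0.4233, -0.2475, 0.0222]
orientation: [[0.999, 0.044, -0.0], [0.044, -0.999, -0.0], [-0.0, 0.0, -1.0]]
force: [-2.2, 1.1, 4.4]
finger_gap: 0.397
grip_force: 10.3
```

Call:
jog_arm --pt "0 0 0 0 0 0 3.34" --pt "0 0 -1 0 0 0 3.34" --pt "0 0 -2.5 0 0 0 3.34" --pt "0 0 -4 0 0 0 3.34"

```text
time_s: 8.13
ee_pos: [0.4228, -0.2469, 0.0624]
orientation: [[0.999, 0.045, -0.001], [0.045, -0.999, 0.001], [-0.001, -0.001, -1.0]]
force: [0.6, -0.5, -1.5]
finger_gap: 0.393
grip_force: 12.1
```

Call:
jog_arm --pt "1 -1.9 0 0 0 0.5 3.34" --pt "2.6 -5 0 0 0 1 3.34" --pt "4.2 -8.1 0 0 0 1.5 3.34" --pt "5.8 -11.2 0 0 0 1.5 3.34" --pt "7.4 -14.3 0 0 0 1.5 3.34"

```text
time_s: 8.55
ee_pos: [0.4912, -0.0998, 0.0626]
orientation: [[1.0, 0.018, 0.0], [0.018, -1.0, 0.0], [0.0, -0.0, -1.0]]
force: [-0.1, -0.8, -1.0]
finger_gap: 0.395
grip_force: 12.1
```

Call:
jog_arm --pt "1.6 -3.2 0 0 0 0 3.34" --pt "3.2 -6.4 0 0 0 0 3.34" --pt "4.8 -9.6 0 0 0 0 3.34" --pt "6.4 -12.6 0 0 0 0 3.34" --pt "6.8 -13.6 0 0 0 0 3.34"

```text
time_s: 8.97
ee_pos: [0.5579, 0.0426, 0.0629]
orientation: [[1.0, 0.024, 0.002], [0.024, -1.0, 0.004], [0.002, -0.004, -1.0]]
force: [0.1, -0.1, -1.2]
finger_gap: 0.396
grip_force: 12.1
```

Call:
jog_arm --pt "0 0 0 0 0 0 3.34"

```text
time_s: 9.05
ee_pos: [0.557, 0.0409, 0.0625]
orientation: [[1.0, 0.024, 0.001], [0.024, -1.0, 0.003], [0.001, -0.003, -1.0]]
force: [-0.6, -0.2, -1.0]
finger_gap: 0.396
grip_force: 12.1
```

```bash
python3 - <<'E'
from look import *
wlook('wrist4.png',z=.054)
f=grab('top');greens(f,z=.054)
E
```

```text
tcp [0.557  0.0409 0.0625] yaw 1.4
green [315. 240.] 3480 ctr [0.5885 0.0427] ang 89.9 sz [0.0215 0.023 ] rectc [0.5883 0.0427]
green [315. 311.] 3498 ctr [0.5596 0.0421] ang -2.0 sz [0.0231 0.0263] rectc [0.5591 0.0421]
green [316. 375.] 2484 ctr [0.5284 0.0413] ang -0.3 sz [0.0232 0.0251] rectc [0.5276 0.0413]
green [508. 263.] 365 ctr [ 0.4412 -0.3596] ang 10.2 sz [0.0211 0.0818]
```

View pics/wrist4.png

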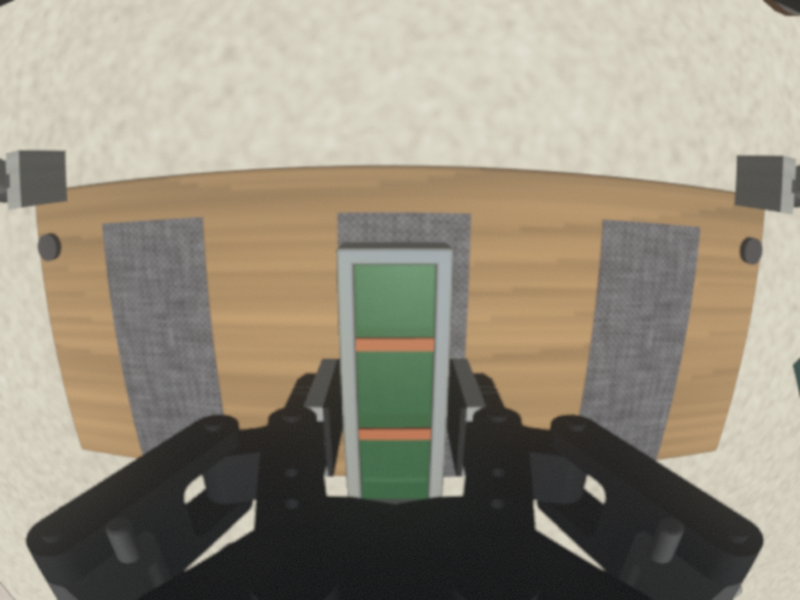

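The strip is in the jaws at (395,375), and the middle pad shows behind it with back corners (338,213) and (470,213). The strip sits left of the pad centre, so I'll compute the correction.

```bash
python3 - <<'E'
from meas import *
f=load('wrist');ws=np.load('/tmp/ws.npz')
q=lambda pts,z:print(wplane(f,ws,*(np.array(pts,float)/1.25).T,z).round(4).tolist())
q([(338,213),(470,213),(103,224),(202,218),(603,220),(700,228)],.02)
q([(338,252),(452,250),(339,475),(449,475)],.054)
q([(465,475),(660,455),(143,455),(223,446),(580,448)],.02)
E
```

```text
[[0.6116, 0.0635, 0.02], [0.6128, 0.0161, 0.02], [0.6096, 0.1636, 0.02], [0.6103, 0.1163, 0.02], [0.6134, -0.0365, 0.02], [0.6142, -0.0845, 0.02]]
[[0.6027, 0.0593, 0.054], [0.6041, 0.0264, 0.054], [0.5252, 0.0605, 0.054], [0.5262, 0.0222, 0.054]]
[[0.5011, 0.0097, 0.02], [0.5051, -0.0884, 0.02], [0.5, 0.1617, 0.02], [0.5111, 0.1171, 0.02], [0.5133, -0.0422, 0.02]]
```

Call:
jog_arm --pt "0 0 0.5 0 0 0 3.34" --pt "0 0 1 0 0 0 3.34" --pt "0 0 1 0 0 0 3.34"

```text
time_s: 9.4
ee_pos: [0.5553, 0.034, 0.0508]
orientation: [[1.0, 0.016, -0.002], [0.016, -1.0, -0.001], [-0.002, 0.001, -1.0]]
force: [-0.2, -0.3, -2.4]
finger_gap: 0.398
grip_force: 12.1
```

Call:
jog_arm --pt "0.1 -0.4 0 0 0 0.2 3.34" --pt "0.1 -0.4 0.3 0 0 0.2 3.34" --pt "0.1 -0.4 0.5 0 0 0.2 3.34" --pt "0.1 -0.4 0.6 0 0 0.2 3.34" --pt "0.1 -0.4 0.6 0 0 0.2 3.34"

```text
time_s: 9.82
ee_pos: [0.5572, 0.0399, 0.0458]
orientation: [[1.0, 0.015, -0.0], [0.015, -1.0, 0.0], [-0.0, -0.0, -1.0]]
force: [1.0, 0.0, -1.1]
finger_gap: 0.392
grip_force: 12.1
```

Call:
jog_arm --pt "0 0 0 0 0 0 3.34" --pt "0 0 0 0 0 0 3.34" --pt "0 0 0 0 0 0 3.34" --pt "0 0 0 0 0 0 3.34" --pt "0 0 0 0 0 0 3.34"

```text
time_s: 10.23
ee_pos: [0.5574, 0.0399, 0.0462]
orientation: [[1.0, 0.015, 0.0], [0.015, -1.0, 0.0], [0.0, -0.0, -1.0]]
force: [-0.0, 0.1, -1.3]
finger_gap: 0.4
grip_force: 12.1
```

Call:
jog_arm --pt "-0.1 0.2 0 0 0 0 3.34" --pt "-0.1 0.2 0.2 0 0 0 3.34" --pt "-0.1 0.2 0.35 0 0 0 3.34" --pt "-0.1 0.2 0.4 0 0 0 3.34" --pt "-0.1 0.2 0.4 0 0 0 3.34"

```text
time_s: 10.65
ee_pos: [0.5564, 0.0377, 0.0423]
orientation: [[1.0, 0.014, 0.0], [0.014, -1.0, -0.0], [0.0, 0.0, -1.0]]
force: [-1.4, -1.1, 2.8]
finger_gap: 0.395
grip_force: 12.6
```

Call:
jog_arm --pt "0 0 0 0 0 0 3.34" --pt "0 0 0 0 0 0 3.34"

```text
time_s: 10.82
ee_pos: [0.5564, 0.0377, 0.0423]
orientation: [[1.0, 0.015, 0.0], [0.015, -1.0, -0.0], [0.0, 0.0, -1.0]]
force: [-1.5, -1.5, 3.4]
finger_gap: 0.398
grip_force: 12.7
```

Call:
jog_arm --pt "0 0 0 0 0 0 3.6" --pt "0 0 0 0 0 0 4.2" --pt "0 0 -0.5 0 0 0 4.8" --pt "0 0 -3 0 0 0 4.8" --pt "0 0 -6 0 0 0 4.8"

```text
time_s: 11.23
ee_pos: [0.5547, 0.038, 0.101]
orientation: [[1.0, 0.015, -0.005], [0.015, -1.0, 0.0], [-0.005, -0.0, -1.0]]
force: [1.3, 1.1, 0.8]
finger_gap: 0.563
grip_force: 0.0
```

Call:
jog_arm --pt "-1 0 -3 0 0 0 5.5" --pt "-3 1 -6 0 0 0 5.5" --pt "-5 3 -8 0 0 0 5.5" --pt "-5 3 -8 0 0 0 5.5" --pt "-5 3 -8 0 0 0 5.5"

```text
time_s: 11.65
ee_pos: [0.5072, 0.0061, 0.1841]
orientation: [[1.0, 0.013, 0.004], [0.013, -1.0, -0.001], [0.004, 0.001, -1.0]]
force: [0.2, 0.6, 0.0]
finger_gap: 0.646
grip_force: 0.0
```

```bash
python3 - <<'E'
from look import *
wlook('wrist5.png',z=.033)
f=grab('top');greens(f,z=.013)
E
```

```text
tcp [0.5072 0.0061 0.1841] yaw 0.72
green [273. 168.] 3248 ctr [0.5567 0.0389] ang 0.8 sz [0.0219 0.0836] rectc [0.556 0.039]
green [636. 294.] 401 ctr [ 0.444  -0.3482] ang 17.4 sz [0.0149 0.073 ] rectc [ 0.4484 -0.3436]
green [625. 410.] 2255 ctr [ 0.2641 -0.4224] ang 40.9 sz [0.0563 0.2194] rectc [ 0.2262 -0.4379]
green [508. 263.] 366 ctr [ 0.4425 -0.3746] ang 10.5 sz [0.022  0.0848]
```

View pics/wrist5.png

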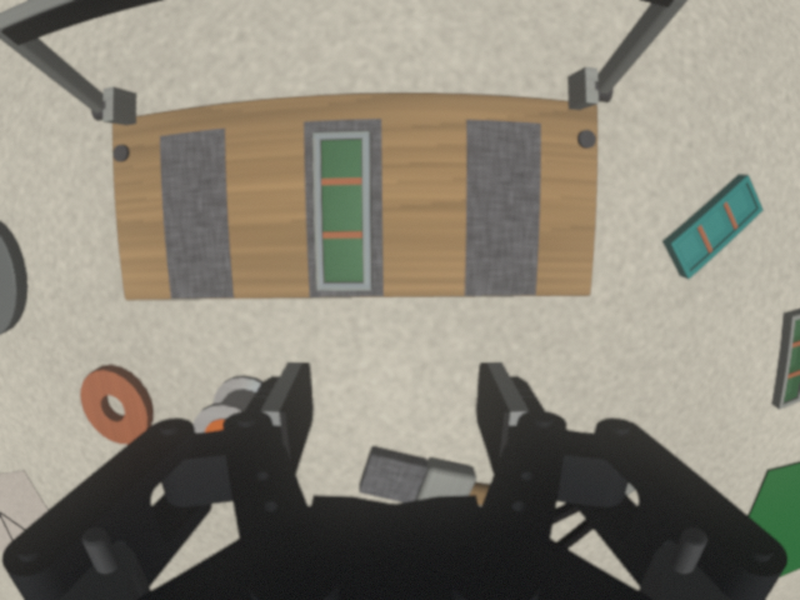

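The view shows strip A lying centred in the middle pad (strip 313–371, pad 305–382), and strip B is still at its place on the right.

Call:
jog_arm --pt "-0.7 3.8 0 0 0 -2 5.5" --pt "-1.4 7.6 0 0 0 -4 5.5" --pt "-2.1 11.4 0 0 0 -6 5.5" --pt "-2.8 15.2 0 0 0 -8 5.5" --pt "-3.4 19 0 0 0 -9.8 5.5"

```text
time_s: 12.17
ee_pos: [0.4752, -0.1839, 0.1809]
orientation: [[0.982, 0.188, -0.002], [0.188, -0.982, 0.001], [-0.001, -0.002, -1.0]]
force: [0.6, -0.4, 0.1]
finger_gap: 0.647
grip_force: 0.0
```

Call:
jog_arm --pt "0 0 0 0 0 0 5.5"

```text
time_s: 12.25
ee_pos: [0.4734, -0.1915, 0.1805]
orientation: [[0.984, 0.177, -0.003], [0.177, -0.984, -0.002], [-0.003, 0.001, -1.0]]
force: [-0.8, -1.0, -0.5]
finger_gap: 0.643
grip_force: 0.0
```

Call:
jog_arm --pt "-1.2 3.5 1.4 0 0 0 5.5" --pt "-2.4 7 2.8 0 0 0 5.5" --pt "-3.6 10.5 4.2 0 0 0 5.5" --pt "-4.8 14 5.6 0 0 0 5.5" --pt "-6.1 17.5 7 0 0 0 5.5"

```text
time_s: 12.67
ee_pos: [0.4483, -0.3668, 0.1099]
orientation: [[0.982, 0.186, -0.001], [0.186, -0.982, 0.002], [-0.001, -0.002, -1.0]]
force: [0.7, 0.2, 1.5]
finger_gap: 0.649
grip_force: 0.0
```

Call:
jog_arm --pt "0 0 0 0 0 0 5.5" --pt "0 0 0 0 0 0 5.5" --pt "0 0 0 0 0 0 5.5" --pt "0 0 0 0 0 0 5.5"

```text
time_s: 13.0
ee_pos: [0.4493, -0.3646, 0.1117]
orientation: [[0.982, 0.187, 0.0], [0.187, -0.982, 0.001], [0.0, -0.001, -1.0]]
force: [0.9, 0.6, 0.2]
finger_gap: 0.644
grip_force: 0.0
```

```bash
python3 - <<'E'
from look import *
wlook('wrist6.png',z=.013)
E
```

```text
tcp [ 0.4493 -0.3646  0.1117] yaw 10.8
green [330. 267.] 3660 ctr [ 0.4408 -0.3745] ang 10.2 sz [0.0215 0.0781] rectc [ 0.4427 -0.3741]
green [477. 444.] 1285 ctr [ 0.2962 -0.542 ] ang 58.7 sz [0.0196 0.1059] rectc [ 0.2933 -0.5538]
```

View pics/wrist6.png

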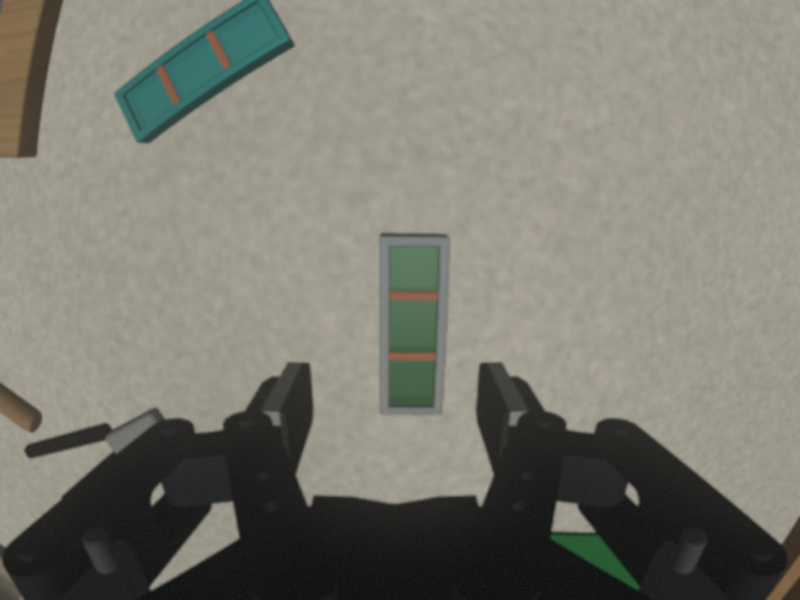

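Strip B is at (413,325) between the fingers, about 8 mm off in both x and y. Nothing is in the way of the descent.

Call:
jog_arm --pt "-0.4 0.4 1 0 0 0.4 5.5" --pt "-0.8 0.83 3 0 0 0.4 5.5" --pt "-0.8 0.83 5.5 0 0 0.4 5.5" --pt "-0.8 0.83 7.5 0 0 0.4 5" --pt "-0.8 0.83 8.9 0 0 0.4 4.5"

```text
time_s: 13.47
ee_pos: [0.4408, -0.3752, 0.0208]
orientation: [[0.984, 0.178, -0.002], [0.178, -0.984, 0.001], [-0.001, -0.002, -1.0]]
force: [-0.7, 0.8, 0.9]
finger_gap: 0.523
grip_force: 0.0
```

Call:
jog_arm --pt "0 0 0 0 0 0 4" --pt "0 0 0 0 0 0 3.8" --pt "0 0 0 0 0 0 3.6" --pt "0 0 0 0 0 0 3.5" --pt "0 0 0 0 0 0 3.5"

```text
time_s: 13.88
ee_pos: [0.4425, -0.3766, 0.0244]
orientation: [[0.984, 0.178, 0.002], [0.178, -0.984, -0.001], [0.002, 0.002, -1.0]]
force: [-0.3, 0.2, 0.3]
finger_gap: 0.407
grip_force: 0.1
```

Call:
jog_arm --pt "0 0 0 0 0 0 3.42" --pt "0 0 0 0 0 0 3.38" --pt "0 0 0 0 0 0 3.36" --pt "0 0 0 0 0 0 3.36" --pt "0 0 0 0 0 0 3.36"

```text
time_s: 14.3
ee_pos: [0.4422, -0.3764, 0.024]
orientation: [[0.984, 0.178, 0.001], [0.178, -0.984, -0.001], [0.001, 0.001, -1.0]]
force: [-0.7, 2.5, 5.9]
finger_gap: 0.394
grip_force: 7.9
```

Call:
jog_arm --pt "0 0 0 0 0 0 3.34" --pt "0 0 0 0 0 0 3.34" --pt "0 0 -1 0 0 0 3.34" --pt "0 0 -2.5 0 0 0 3.34" --pt "0 0 -4 0 0 0 3.34"

```text
time_s: 14.72
ee_pos: [0.4411, -0.3759, 0.0635]
orientation: [[0.984, 0.178, -0.001], [0.178, -0.984, 0.001], [-0.001, -0.001, -1.0]]
force: [-0.3, -0.5, -0.4]
finger_gap: 0.39
grip_force: 11.5
```

Call:
jog_arm --pt "1 -1.7 0 0 0 2 3.34" --pt "2.6 -4.4 0 0 0 4 3.34" --pt "4.2 -7.1 0 0 0 6 3.34" --pt "5.8 -9.8 0 0 0 8 3.34" --pt "7.4 -12.5 0 0 0 9.2 3.34"

```text
time_s: 15.13
ee_pos: [0.4924, -0.2389, 0.0637]
orientation: [[1.0, 0.016, 0.0], [0.016, -1.0, -0.0], [0.0, 0.0, -1.0]]
force: [0.5, 0.2, -1.1]
finger_gap: 0.39
grip_force: 11.5
```

Call:
jog_arm --pt "0 0 0 0 0 0 3.34" --pt "0 0 0 0 0 0 3.34" --pt "0 0 0 0 0 0 3.34"

```text
time_s: 15.38
ee_pos: [0.4921, -0.2406, 0.0635]
orientation: [[1.0, 0.019, -0.0], [0.019, -1.0, -0.001], [-0.0, 0.001, -1.0]]
force: [0.3, -0.8, -1.7]
finger_gap: 0.389
grip_force: 11.5
```

Call:
jog_arm --pt "1 -2.6 0 0 0 0 3.34" --pt "2.4 -6.2 0 0 0 0 3.34" --pt "3.9 -10.2 0 0 0 0 3.34" --pt "5.4 -14 0 0 0 0 3.34" --pt "6.9 -17.6 0 0 0 0 3.34"

```text
time_s: 15.8
ee_pos: [0.5583, -0.063, 0.0634]
orientation: [[1.0, 0.015, 0.0], [0.015, -1.0, -0.001], [0.0, 0.001, -1.0]]
force: [1.1, -0.6, -1.6]
finger_gap: 0.395
grip_force: 11.5
```

Call:
jog_arm --pt "0 0 0 0 0 0 3.34" --pt "0 0 0 0 0 0 3.34" --pt "0 0 0 0 0 0 3.34" --pt "0 0 0 0 0 0 3.34" --pt "0 0 0 0 0 0 3.34"

```text
time_s: 16.22
ee_pos: [0.5576, -0.0654, 0.063]
orientation: [[1.0, 0.015, -0.0], [0.015, -1.0, -0.001], [-0.0, 0.001, -1.0]]
force: [0.6, -0.4, -1.2]
finger_gap: 0.399
grip_force: 11.6
```

```bash
python3 - <<'E'
from look import *
wlook('wrist7.png',z=.054)
E
```

```text
tcp [ 0.5576 -0.0654  0.063 ] yaw 0.83
green [101. 229.] 1566 ctr [0.5929 0.0248] ang 80.2 sz [0.0186 0.0187] rectc [0.5928 0.0251]
green [315. 234.] 3456 ctr [ 0.5912 -0.0638] ang -86.7 sz [0.0213 0.0228] rectc [ 0.5911 -0.0638]
green [110. 286.] 1696 ctr [0.5676 0.0245] ang 0.5 sz [0.0187 0.0227] rectc [0.5673 0.0248]
green [315. 305.] 3487 ctr [ 0.5626 -0.0642] ang 0.4 sz [0.0229 0.0262] rectc [ 0.562  -0.0642]
green [120. 338.] 1159 ctr [0.5416 0.0249] ang -34.8 sz [0.0166 0.021 ] rectc [0.5401 0.0244]
green [315. 370.] 2506 ctr [ 0.5316 -0.0646] ang 2.0 sz [0.0229 0.025 ] rectc [ 0.5311 -0.0646]
green [628. 474.] 295 ctr [ 0.3872 -0.3334] ang 67.4 sz [0.0159 0.0518] rectc [ 0.3885 -0.3373]
```

View pics/wrist7.png

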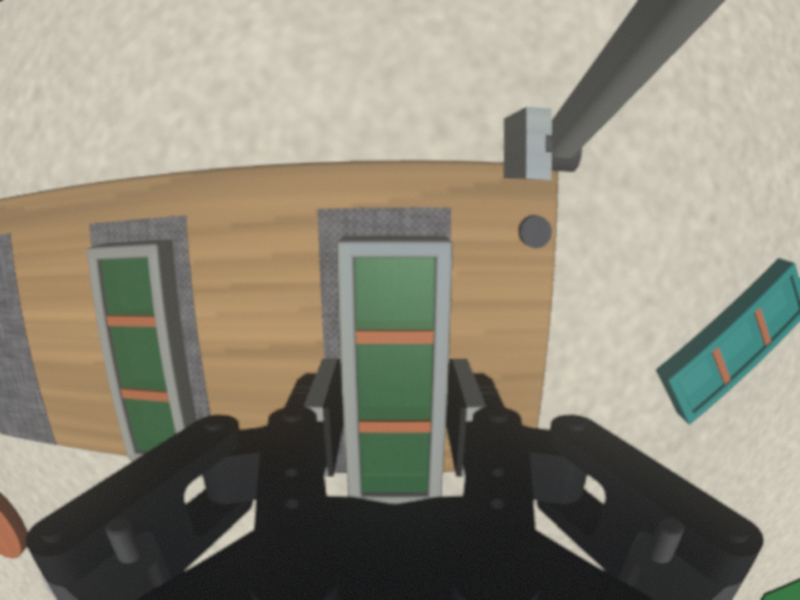

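Strip B is held at (395,365), to the right of pad0's middle (pad 318–451 at the back), so it needs to shift about 3 mm left. Strip A lies undisturbed at (140,350).

Call:
jog_arm --pt "-0.15 -0.3 0.3 0 0 0 3.34" --pt "-0.15 -0.3 0.8 0 0 0 3.34" --pt "-0.15 -0.3 1.2 0 0 0 3.34" --pt "-0.15 -0.3 1.4 0 0 0 3.34" --pt "-0.15 -0.3 1.4 0 0 0 3.34"

```text
time_s: 16.68
ee_pos: [0.5559, -0.0598, 0.0482]
orientation: [[1.0, 0.018, -0.001], [0.018, -1.0, 0.0], [-0.001, -0.0, -1.0]]
force: [0.5, 0.4, -1.1]
finger_gap: 0.395
grip_force: 11.6
```

Call:
jog_arm --pt "0 0 0 0 0 0 3.34" --pt "0 0 0 0 0 0 3.34" --pt "0 0 0 0 0 0 3.34"

```text
time_s: 16.93
ee_pos: [0.5567, -0.0598, 0.0493]
orientation: [[1.0, 0.018, 0.0], [0.018, -1.0, 0.0], [0.0, -0.0, -1.0]]
force: [-0.3, 0.4, -1.3]
finger_gap: 0.391
grip_force: 11.6
```

Call:
jog_arm --pt "-0.07 0.25 0 0 0 0 3.34" --pt "-0.07 0.25 0.2 0 0 0 3.34" --pt "-0.07 0.25 0.4 0 0 0 3.34" --pt "-0.07 0.25 0.55 0 0 0 3.34" --pt "-0.07 0.25 0.55 0 0 0 3.34"

```text
time_s: 17.35
ee_pos: [0.556, -0.0625, 0.0439]
orientation: [[1.0, 0.018, 0.0], [0.018, -1.0, -0.0], [0.0, 0.0, -1.0]]
force: [-1.4, -0.6, 2.9]
finger_gap: 0.396
grip_force: 12.2
```

Call:
jog_arm --pt "0 0 0 0 0 0 3.34" --pt "0 0 0 0 0 0 3.34"

```text
time_s: 17.52
ee_pos: [0.5559, -0.0625, 0.0439]
orientation: [[1.0, 0.018, 0.0], [0.018, -1.0, -0.0], [0.0, 0.0, -1.0]]
force: [-2.0, -0.4, 3.8]
finger_gap: 0.394
grip_force: 12.2
```

Call:
jog_arm --pt "0 0 0 0 0 0 3.6" --pt "0 0 0 0 0 0 4.2" --pt "0 0 -0.5 0 0 0 4.8" --pt "0 0 -3 0 0 0 4.8" --pt "0 0 -6 0 0 0 4.8"

```text
time_s: 17.93
ee_pos: [0.5541, -0.062, 0.1023]
orientation: [[1.0, 0.019, -0.005], [0.019, -1.0, 0.001], [-0.005, -0.001, -1.0]]
force: [0.3, -0.1, 0.9]
finger_gap: 0.56
grip_force: 0.0
```

Call:
jog_arm --pt "-1 -1.5 -3 0 0 0 5.5" --pt "-3 -4 -6 0 0 0 5.5" --pt "-5 -7 -8 0 0 0 5.5" --pt "-5 -7 -8 0 0 0 5.5" --pt "-5 -7 -8 0 0 0 5.5"

```text
time_s: 18.35
ee_pos: [0.5048, 0.0092, 0.186]
orientation: [[1.0, 0.023, 0.004], [0.023, -1.0, 0.0], [0.004, 0.0, -1.0]]
force: [0.6, -1.3, -0.1]
finger_gap: 0.645
grip_force: 0.0
```

```bash
python3 - <<'E'
from look import *
wlook(None,z=.033)
for n in('top','side'):
  f=grab(n);C=cloud(f);print(n);greens(f,z=.033);save(f['pixels'],n+'3.png',1.25)
  hsv=cv2.cvtColor(f['pixels'],cv2.COLOR_RGB2HSV);x,y,z=[C[...,i] for i in range(3)]
  for nm,b in(('clamp',(.66,.75,-.03,.1,.12,.2)),('lamp',(.4,.5,.34,.5,.15,.26))):
    m=(hsv[...,2]<60)&(hsv[...,1]<90)&(x>b[0])&(x<b[1])&(y>b[2])&(y<b[3])&(z>b[4])&(z<b[5]);Q=C[m]
    if len(Q)>5:print(nm,len(Q),np.median(Q,0).round(4),np.percentile(Q,3,0).round(4),np.percentile(Q,97,0).round(4),'uv',np.argwhere(m).mean(0)[::-1].round(1))
E
```

```text
tcp [0.5048 0.0092 0.186 ] yaw 1.29
green [279. 164.] 3228 ctr [0.5563 0.0386] ang 0.6 sz [0.0217 0.0838] rectc [0.556  0.0388]
green [411. 167.] 2963 ctr [ 0.5578 -0.0615] ang 1.1 sz [0.0217 0.0834] rectc [ 0.5574 -0.0615]
green [624. 410.] 2265 ctr [ 0.2637 -0.424 ] ang 41.6 sz [0.0567 0.2227] rectc [ 0.2245 -0.4402]
top
clamp 172 [0.6945 0.037  0.1667] [ 0.6601 -0.0239  0.1419] [0.7037 0.0806 0.1726] uv [327.5 142.9]
lamp 110 [0.4553 0.4111 0.1862] [0.4438 0.3965 0.1813] [0.4674 0.4253 0.1898] uv [134.6 253.8]
side
green [309. 243.] 176 ctr [ 0.5555 -0.06  ] ang 0.9 sz [0.0197 0.0847]
green [299. 271.] 223 ctr [0.5543 0.0402] ang 1.0 sz [0.0201 0.0849]
clamp 88 [0.6971 0.046  0.1664] [ 0.6603 -0.0141  0.1403] [0.7031 0.0617 0.1705] uv [235.2 217.5]
lamp 309 [0.4559 0.4167 0.1849] [0.4425 0.3469 0.1774] [0.4966 0.4321 0.1881] uv [299.  380.9]
```

View pics/side3.png

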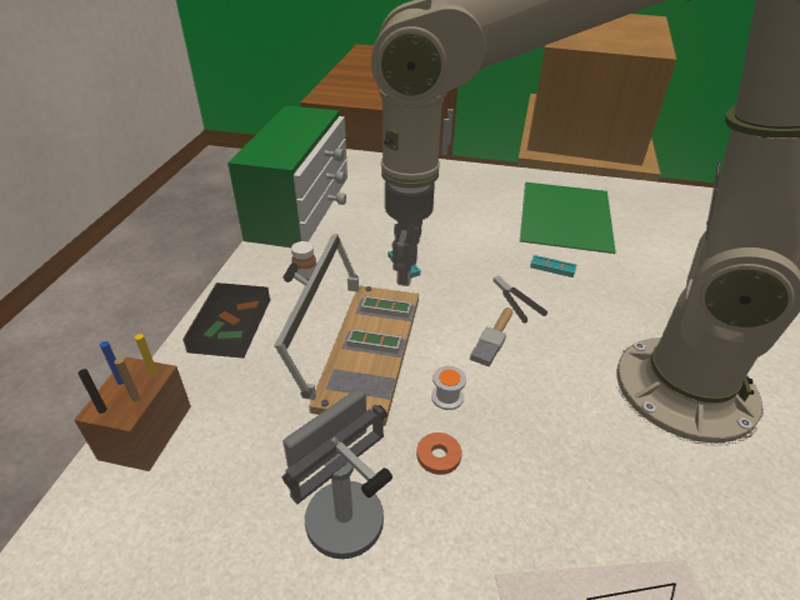

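The side view shows both strips lying in pads 0 and 1, at (386,305) and (375,341), with the lever open at (310,300). Next is shutting it.

Call:
jog_arm --pt "2 -0.2 -3.2 0 0 0 5.5" --pt "5 -0.6 -5.5 0 0 0 5.5" --pt "9 -1.1 -6.4 0 0 0 5.5" --pt "13 -1.6 -6.4 0 0 0 5.5" --pt "17 -2.1 -6.4 0 0 0 5.5" --squeeze 30

```text
time_s: 18.92
ee_pos: [0.6764, 0.0289, 0.2472]
orientation: [[1.0, 0.015, 0.0], [0.015, -1.0, -0.001], [0.0, 0.001, -1.0]]
force: [0.6, 0.5, 0.5]
finger_gap: 0.644
grip_force: 0.0
```

Call:
jog_arm --pt "2.9 -0.4 0 0 0 0 5.5" --pt "2.9 -0.4 0 0 0 0 5.5" --pt "2.9 -0.4 0 0 0 0 5.5" --pt "2.9 -0.4 0 0 0 0 5.5"

```text
time_s: 19.25
ee_pos: [0.7029, 0.0343, 0.2457]
orientation: [[1.0, 0.017, -0.003], [0.017, -1.0, -0.0], [-0.003, 0.0, -1.0]]
force: [-0.2, 0.8, 0.4]
finger_gap: 0.64
grip_force: 0.0
```

Call:
jog_arm --pt "0 -0.3 2 0 0 0 5.5" --pt "0 -0.6 4 0 0 0 5.5" --pt "0 -0.6 6 0 0 0 5.5" --pt "0 -0.6 7.4 0 0 0 5.5" --pt "0 -0.6 8.3 0 0 0 5.5"

```text
time_s: 19.67
ee_pos: [0.7015, 0.0402, 0.1634]
orientation: [[1.0, 0.017, -0.002], [0.017, -1.0, -0.001], [-0.002, 0.001, -1.0]]
force: [-0.4, -0.1, 0.9]
finger_gap: 0.644
grip_force: 0.0
```

Call:
jog_arm --pt "0 0 0 0 0 0 4.5" --pt "0 0 0 0 0 0 3.2" --pt "0 0 0 0 0 0 3" --pt "0 0 0 0 0 0 3" --pt "0 0 0 0 0 0 3"

```text
time_s: 20.08
ee_pos: [0.7025, 0.041, 0.1653]
orientation: [[1.0, 0.018, -0.001], [0.018, -1.0, -0.0], [-0.001, 0.0, -1.0]]
force: [-5.4, -0.2, 0.6]
finger_gap: 0.414
grip_force: 33.9
```

Call:
jog_arm --pt "-1.05 0 -0.53 0 0 0 3" --pt "-2.84 0 -1.2 0 0 0 3" --pt "-4.71 0 -1.62 0 0 0 3" --pt "-6.62 0 -1.77 0 0 0 3" --pt "-8.53 0 -1.65 0 0 0 3"

```text
time_s: 20.5
ee_pos: [0.6193, 0.0394, 0.1835]
orientation: [[1.0, 0.017, 0.007], [0.017, -1.0, -0.0], [0.007, 0.0, -1.0]]
force: [4.8, 0.3, -2.5]
finger_gap: 0.413
grip_force: 32.5
```

Call:
jog_arm --pt "-1.88 0 0.38 0 0 0 3" --pt "-3.68 0 1.02 0 0 0 3" --pt "-5.38 0 1.91 0 0 0 3" --pt "-6.94 0 3.02 0 0 0 3" --pt "-8.33 0 4.34 0 0 0 3"

```text
time_s: 20.92
ee_pos: [0.5361, 0.0376, 0.1417]
orientation: [[1.0, 0.017, 0.008], [0.017, -1.0, -0.001], [0.008, 0.001, -1.0]]
force: [-3.5, -2.4, 8.4]
finger_gap: 0.412
grip_force: 37.8
```

Call:
jog_arm --pt "-1.19 0 1.49 0 0 0 3" --pt "-2.17 0 3.15 0 0 0 3" --pt "-2.9 0 4.92 0 0 0 3" --pt "-3.28 0 6.3 0 0 0 3" --pt "-3.4 0 6.9 0 0 0 3"

```text
time_s: 21.33
ee_pos: [0.4997, 0.0369, 0.0686]
orientation: [[1.0, 0.018, -0.0], [0.018, -1.0, -0.001], [-0.0, 0.001, -1.0]]
force: [-6.0, -4.1, 4.5]
finger_gap: 0.412
grip_force: 41.7
```

Call:
jog_arm --pt "0 0 0 0 0 0 3" --pt "0 0 0 0 0 0 3"

```text
time_s: 21.5
ee_pos: [0.4998, 0.0369, 0.0689]
orientation: [[1.0, 0.018, -0.001], [0.018, -1.0, -0.001], [-0.001, 0.001, -1.0]]
force: [-6.4, -3.3, 0.7]
finger_gap: 0.412
grip_force: 41.2
```

Call:
jog_arm --pt "0 0 0.3 0 0 0 3" --pt "0 0 0.6 0 0 0 3" --pt "0 0 0.6 0 0 0 3"

```text
time_s: 21.75
ee_pos: [0.4992, 0.0369, 0.0632]
orientation: [[1.0, 0.018, -0.003], [0.018, -1.0, -0.002], [-0.003, 0.001, -1.0]]
force: [-10.9, -4.0, 3.7]
finger_gap: 0.42
grip_force: 41.7
```

Call:
jog_arm --pt "0.1 0 0.3 0 0 0 3" --pt "0.1 0 0.5 0 0 0 3" --pt "0.1 0 0.5 0 0 0 3"

```text
time_s: 22.0
ee_pos: [0.5009, 0.0369, 0.0612]
orientation: [[1.0, 0.018, -0.001], [0.018, -1.0, -0.002], [-0.001, 0.002, -1.0]]
force: [-24.1, -5.6, 38.0]
finger_gap: 0.411
grip_force: 46.6
```

```bash
python3 - <<'E'
from look import *
f=grab('side');C=cloud(f);save(f['pixels'][190:350,200:370],'side4.png',4.5)
m=(abs(C[...,0]-.536)<.006)&(C[...,1]>-.13)&(C[...,1]<.2)&(C[...,2]>.03);print(np.percentile(C[m][:,2],[10,50,90]).round(4))
f=grab('top');C=cloud(f)
for y0,y1 in((-.1,-.02),(.09,.17)):
    m=(C[...,0]>.45)&(C[...,0]<.62)&(C[...,1]>y0)&(C[...,1]<y1)&(C[...,2]>.042)&(C[...,2]<.1);print(np.median(C[m],0).round(4))
E
```

```text
[0.0473 0.2474 0.4336]
[ 0.5356 -0.0696  0.0491]
[0.53   0.1518 0.0492]
```

View pics/side4.png

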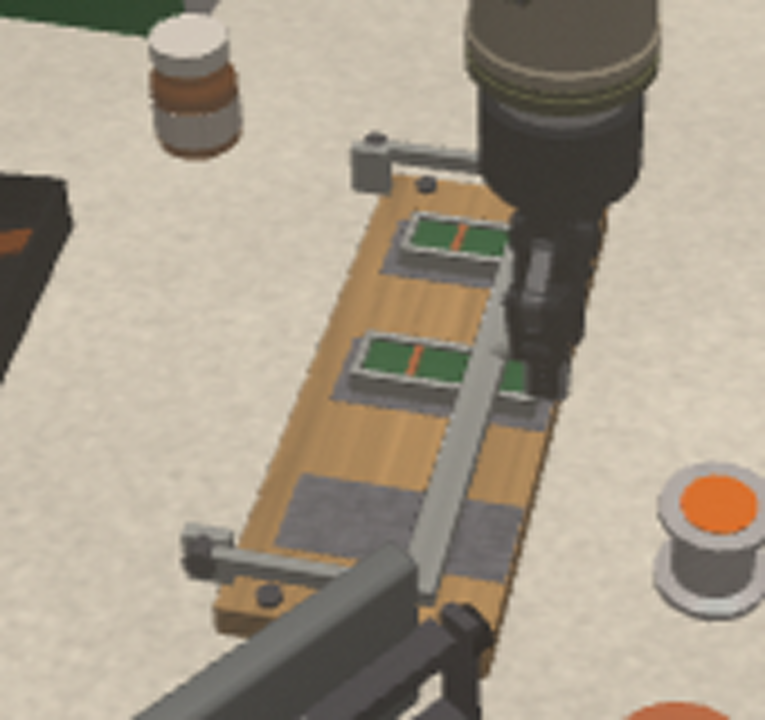

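The lever is now level over both strips (crossbar top measured 49 mm, expected 48.5) and stands at its stop. I'll ease off and release.

Call:
jog_arm --pt "-0.1 0 -0.3 0 0 0 3" --pt "-0.1 0 -0.3 0 0 0 4.5" --pt "-0.1 0 -0.3 0 0 0 5.5" --pt "-0.1 0 -2 0 0 0 5.5" --pt "-0.1 0 -5 0 0 0 5.5"

```text
time_s: 22.52
ee_pos: [0.499, 0.0378, 0.1059]
orientation: [[1.0, 0.019, -0.005], [0.019, -1.0, 0.001], [-0.005, -0.001, -1.0]]
force: [0.3, -0.8, 0.3]
finger_gap: 0.647
grip_force: 0.0
```

Call:
jog_arm --pt "-1 0 -4 0 0 0 5.5" --pt "-2 0 -8 0 0 0 5.5" --pt "-3 -2 -12 0 0 0 5.5" --pt "-4 -6 -14 0 0 0 5.5" --pt "-5 -10 -14 0 0 0 5.5"

```text
time_s: 22.93
ee_pos: [0.4529, 0.1309, 0.2527]
orientation: [[1.0, 0.014, 0.01], [0.014, -1.0, 0.002], [0.01, -0.001, -1.0]]
force: [1.6, 1.3, -0.4]
finger_gap: 0.647
grip_force: 0.0
```

Call:
jog_arm --pt "0 0 0 0 0 0 5.5" --pt "0 0 0 0 0 0 5.5"

```text
time_s: 23.1
ee_pos: [0.4502, 0.1339, 0.2485]
orientation: [[1.0, 0.024, 0.003], [0.024, -1.0, 0.001], [0.003, -0.001, -1.0]]
force: [-0.3, -0.7, 0.2]
finger_gap: 0.645
grip_force: 0.0
```

```bash
python3 - <<'E'
from look import *
f=grab('top');C=cloud(f)
for y0,y1 in((-.1,-.02),(.03,.1),(.09,.17)):
    m=(C[...,0]>.52)&(C[...,0]<.55)&(C[...,1]>y0)&(C[...,1]<y1)&(C[...,2]>.042)&(C[...,2]<.1);print(np.median(C[m],0).round(4))
wlook('wrist8.png',z=.033)
E
```

```text
[ 0.5354 -0.0607  0.05  ]
[0.5318 0.0645 0.0502]
[0.5317 0.1227 0.0502]
tcp [0.4505 0.1317 0.2477] yaw 1.2
green [420.  92.] 1233 ctr [0.5712 0.039 ] ang 0.7 sz [0.022 0.052] rectc [0.5714 0.0389]
green [514. 103.] 849 ctr [ 0.5727 -0.061 ] ang 0.6 sz [0.0204 0.051 ] rectc [ 0.573  -0.0608]
green [629. 394.] 1085 ctr [ 0.1784 -0.3843] ang 21.6 sz [0.0607 0.1349] rectc [ 0.1781 -0.3716]
```

View pics/wrist8.png

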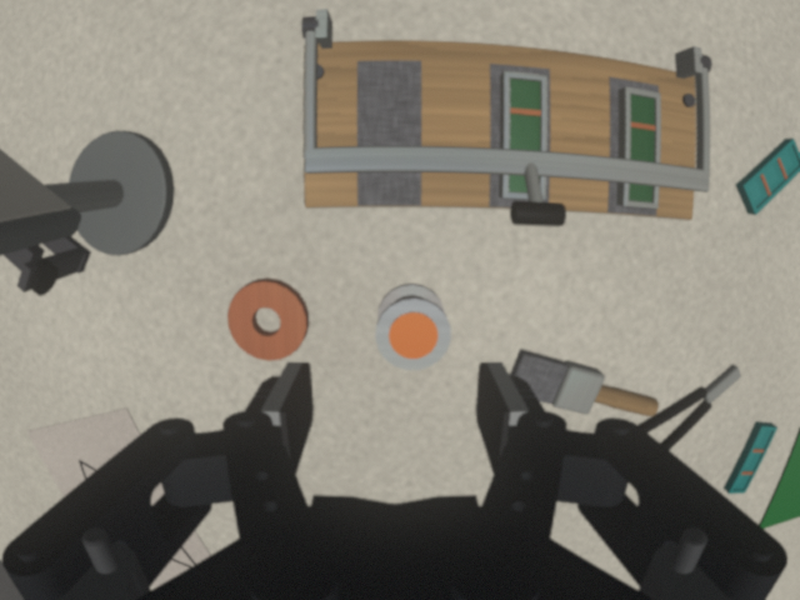

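The lever is level and shut, with its handle at (537,212) and both strips beneath. The lamp base is at (121,192), and its head is partly in view on the left.

```bash
python3 - <<'E'
from meas import *
from scipy.optimize import least_squares
f=load('wrist');ws=np.load('/tmp/ws.npz')
E=np.array([(121,130),(158,150),(173,192),(163,232),(125,254),(95,243),(76,215),(70,185),(78,155)],float)/1.25
P=wplane(f,ws,*E.T,.018)[:,:2]
r=least_squares(lambda p:np.hypot(*(P-p[:2]).T)-p[2],[.51,.377,.055]);print(r.x.round(4),np.abs(r.fun).max())
def ray(f,u,v):
    K=f['camera_matrix'];return f['position'],f['orientation']@np.array([(u-K[0,2])/K[0,0],(v-K[1,2])/K[1,1],1])
t=load('top');s=load('side')
hs=cv2.cvtColor(s['pixels'],cv2.COLOR_RGB2HSV)
def dark(f,u0,u1,v0,v1,th):
    g=f['pixels'].max(2)[v0:v1,u0:u1]<th
    n,l,st,c=cv2.connectedComponentsWithStats(g.astype(np.uint8));i=1+st[1:,4].argmax();v,u=np.nonzero(l==i)
    rr=cv2.minAreaRect(np.stack([u+u0,v+v0],1).astype(np.float32));return rr
a=dark(t,118,150,243,265,50);b=dark(s,285,320,370,402,50);print(a,b)
o1,d1=ray(t,*a[0]);o2,d2=ray(s,*b[0])
k=np.linalg.lstsq(np.stack([d1,-d2],1),o2-o1,rcond=None)[0];print((o1+k[0]*d1).round(4),(o2+k[1]*d2).round(4))
def circ(n):
    F=load(n);C=cloud(F);x,y,z=[C[...,i] for i in range(3)]
    m=(abs(z-.018)<.006)&(np.hypot(x-.513,y-.377)<.07)
    c=max(cv2.findContours(m.astype(np.uint8),0,1)[0],key=len)[:,0];Q=onplane(F,c[:,0],c[:,1],.018)[:,:2]
    r=least_squares(lambda p:np.hypot(*(Q-p[:2]).T)-p[2],[.513,.377,.055],loss='soft_l1',f_scale=.0005);print(n,r.x.round(4))
circ('top');circ('side')
E
```

```text
[0.5156 0.3702 0.055 ] 0.002986383175574016
((133.80767822265625, 254.0384521484375), (17.47305679321289, 6.37905216217041), 33.690067291259766) ((301.0293884277344, 385.6176452636719), (10.738058090209961, 26.140121459960938), 49.398704528808594)
[0.4557 0.4144 0.1787] [0.4552 0.4143 0.1786]
top [ 42.7028 -81.1794  91.8702]
side [0.5124 0.3812 0.0524]
```

Call:
jog_arm --pt "0 0 -1 0 0 -7 6" --pt "0 0 -2 0 0 -14 6" --pt "0 0 -3 0 0 -21 6" --pt "0 0 -4 0 0 -28 6" --pt "0 0 -5 0 0 -35 6"

```text
time_s: 23.62
ee_pos: [0.4508, 0.129, 0.2971]
orientation: [[0.807, 0.591, -0.001], [0.591, -0.807, -0.0], [-0.001, -0.001, -1.0]]
force: [0.4, -0.3, 0.8]
finger_gap: 0.703
grip_force: 0.0
```

Call:
jog_arm --pt "0 0 0 0 0 -7 6" --pt "0 0 0 0 0 -14 6" --pt "0 0 0 0 0 -21 6" --pt "0 0 0 0 0 -28 6" --pt "0 0 0 0 0 -35 6"

```text
time_s: 24.03
ee_pos: [0.4508, 0.129, 0.2966]
orientation: [[0.322, 0.947, -0.001], [0.947, -0.322, -0.0], [-0.0, -0.001, -1.0]]
force: [0.7, -0.3, 0.3]
finger_gap: 0.703
grip_force: 0.0
```

Call:
jog_arm --pt "0 0 0 0 0 -7 6" --pt "0 0 0 0 0 -14 6" --pt "0 0 0 0 0 -21 6" --pt "0 0 0 0 0 -28 6" --pt "0 0 0 0 0 -35 6"

```text
time_s: 24.45
ee_pos: [0.4508, 0.129, 0.2966]
orientation: [[-0.279, 0.96, -0.001], [0.96, 0.279, -0.0], [0.0, -0.001, -1.0]]
force: [0.8, 0.5, -0.1]
finger_gap: 0.705
grip_force: 0.0
```

Call:
jog_arm --pt "0 0 0 0 0 -7 6" --pt "0 0 0 0 0 -14 6" --pt "0 0 0 0 0 -21 6" --pt "0 0 0 0 0 -28 6" --pt "0 0 0 0 0 -35 6"

```text
time_s: 24.87
ee_pos: [0.4508, 0.129, 0.2966]
orientation: [[-0.78, 0.626, -0.001], [0.626, 0.78, 0.0], [0.001, -0.001, -1.0]]
force: [-0.6, -0.3, 0.1]
finger_gap: 0.705
grip_force: 0.0
```

Call:
jog_arm --pt "0 0 0 0 0 0 6" --pt "0 0 0 0 0 0 6"

```text
time_s: 25.03
ee_pos: [0.4507, 0.1294, 0.2968]
orientation: [[-0.774, 0.633, -0.001], [0.633, 0.774, 0.0], [0.001, -0.0, -1.0]]
force: [0.1, -0.1, -0.4]
finger_gap: 0.703
grip_force: 0.0
```

```bash
python3 - <<'E'
from h import *
s=env.get_state();R=np.array(s['orientation']);print(s['joint_positions'],s['ee_pos'],R.round(3),np.degrees(np.arctan2(R[1,0],R[0,0])))
d=np.array([.4555,.4143,.25])-s['ee_pos'];print((R.T@d*100).round(2))
E
```

```text
[ 10.39207008   3.05317609 -31.32400627  96.03022271   1.58900812
  81.40439777  29.56288595] [0.45066295 0.12943023 0.2967816 ] [[-0.774  0.633 -0.001]
 [ 0.633  0.774  0.   ]
 [ 0.001 -0.    -1.   ]] 140.69734081034767
[17.67 22.35  4.68]
```

Call:
jog_arm --pt "2.3 2.9 0 0 0 -2 6" --pt "4.6 5.8 0 0 0 -4 6" --pt "6.9 8.7 0 0 0 -5.6 6" --pt "9.2 11.6 0 0 0 -5.6 6" --pt "11.5 14.5 0 0 0 -5.6 6"

```text
time_s: 25.45
ee_pos: [0.4525, 0.3166, 0.2971]
orientation: [[-0.831, 0.556, 0.0], [0.556, 0.831, -0.0], [-0.0, 0.0, -1.0]]
force: [0.3, -0.9, 0.3]
finger_gap: 0.7
grip_force: 0.0
```

Call:
jog_arm --pt "0 0 0 0 0 0 6" --pt "0 0 0 0 0 0 6" --pt "0 0 0 0 0 0 6"

```text
time_s: 25.7
ee_pos: [0.4524, 0.3151, 0.2967]
orientation: [[-0.833, 0.553, -0.001], [0.553, 0.833, -0.001], [0.0, -0.001, -1.0]]
force: [-0.1, -0.9, 1.0]
finger_gap: 0.702
grip_force: 0.0
```

```bash
cat > go.py <<'E'
from h import *
s=env.get_state();R=np.array(s['orientation']);t=np.array([float(a) for a in sys.argv[1:4]])
print('yaw',np.degrees(np.arctan2(R[1,0],R[0,0])).round(1),s['ee_pos'],'shift cm',(R.T@(t-s['ee_pos'])*100).round(2))
E
python3 go.py .4555 .4143 .25
```

```text
yaw 146.5 [0.45241754 0.3150905  0.29669512] shift cm [5.22 8.44 4.66]
```

Call:
jog_arm --pt "1.7 2.8 0 0 0 0 6" --pt "3.5 5.6 0 0 0 0 6" --pt "5.2 8.4 1.5 0 0 0 6" --pt "5.2 8.4 3.5 0 0 0 6" --pt "5.2 8.4 4.7 0 0 0 6"

```text
time_s: 26.12
ee_pos: [0.4546, 0.4142, 0.248]
orientation: [[-0.835, 0.551, -0.002], [0.551, 0.835, -0.001], [0.001, -0.002, -1.0]]
force: [0.9, -0.1, -1.3]
finger_gap: 0.7
grip_force: 0.0
```

Call:
jog_arm --pt "0 0 0 0 0 0 6" --pt "0 0 0 0 0 0 6" --pt "0 0 0 0 0 0 6"

```text
time_s: 26.37
ee_pos: [0.4562, 0.4128, 0.2516]
orientation: [[-0.833, 0.553, 0.002], [0.553, 0.833, 0.0], [-0.001, 0.001, -1.0]]
force: [0.5, -0.3, -0.8]
finger_gap: 0.703
grip_force: 0.0
```

```bash
python3 go.py .4555 .4143 .180; python3 - <<'E'
from look import *
wlook('wrist9.png')
E
```

```text
yaw 146.4 [0.45619338 0.41284773 0.25159643] shift cm [0.15 0.07 7.16]
tcp [0.4562 0.4128 0.2516] yaw 146.44
```

View pics/wrist9.png

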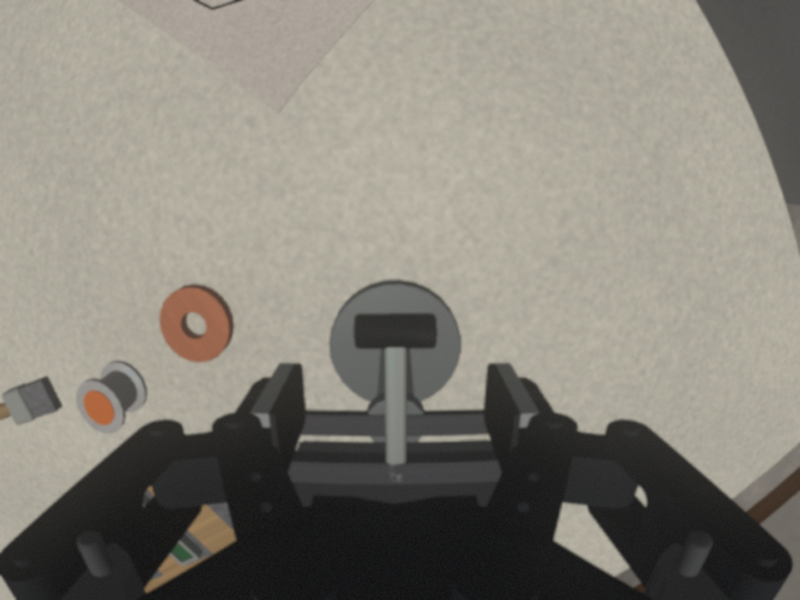

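The handle bar is at (395,331), centred between and parallel to the jaws. The lamp base circle around (395,340) also gives another origin measurement.

```bash
python3 - <<'E'
from meas import *
from scipy.optimize import least_squares
f=load('wrist');ws=np.load('/tmp/ws.npz')
E=np.array([(395,281),(350,298),(331,340),(338,370),(356,395),(442,293),(461,340),(455,370),(438,395)],float)/1.25
P=wplane(f,ws,*E.T,.018)[:,:2]
r=least_squares(lambda p:np.hypot(*(P-p[:2]).T)-p[2],[.51,.377,.055]);print(r.x.round(4),np.abs(r.fun).max().round(4))
print(wplane(f,ws,*(np.array([(355,331),(436,331),(395,331)])/1.25).T,.182).round(4))
E
```

```text
[0.5138 0.3784 0.0552] 0.0025
[[0.4456 0.4002 0.182 ]
 [0.4654 0.4299 0.182 ]
 [0.4553 0.4149 0.182 ]]
```

Call:
jog_arm --pt "0.15 0.07 2 0 0 0 6" --pt "0.15 0.07 4 0 0 0 6" --pt "0.15 0.07 5.5 0 0 0 5.5" --pt "0.15 0.07 6.5 0 0 0 5" --pt "0.15 0.07 7.1 0 0 0 4.5" --squeeze 25

```text
time_s: 26.83
ee_pos: [0.4543, 0.4151, 0.179]
orientation: [[-0.835, 0.551, 0.0], [0.551, 0.835, -0.0], [-0.0, -0.0, -1.0]]
force: [0.3, 0.2, -0.5]
finger_gap: 0.528
grip_force: 0.0
```

Call:
jog_arm --pt "0 0 0 0 0 0 4.2" --pt "0 0 0 0 0 0 3.7" --pt "0 0 0 0 0 0 3.2" --pt "0 0 0 0 0 0 3.2" --pt "0 0 0 0 0 0 3.2"

```text
time_s: 27.25
ee_pos: [0.4541, 0.4159, 0.1802]
orientation: [[-0.835, 0.55, 0.001], [0.55, 0.835, 0.0], [-0.001, 0.001, -1.0]]
force: [-1.6, -3.4, 3.5]
finger_gap: 0.416
grip_force: 28.6
```

```bash
cat > lamp.py <<'E'
from h import *
s=env.get_state();R=np.array(s['orientation']);p=np.array(s['ee_pos'])
piv=np.array([.5135,.377,.18])
def H(az,t,L=.070): 
    a,t=np.radians([az,t]);return piv+L*np.array([-np.cos(t)*np.cos(a),-np.cos(t)*np.sin(a),np.sin(t)])
E
python3 - <<'E'
from lamp import *
h0=H(-33.3,0);off=R.T@(p-h0);print('off',off.round(4))
yaw0=np.degrees(np.arctan2(R[1,0],R[0,0]))
from scipy.spatial.transform import Rotation as Ro
base=(p,R)
for k in range(1,11):
    az=-33.3-49.5*k/10;t=25.14*k/10
    R1=Ro.from_euler('z',-49.5*k/10,degrees=True).as_matrix()@R
    P=H(az,t)+R1@off
    print(k,(base[1].T@(P-base[0])*100).round(2), (4.95*(k if k<6 else k-5)))
    if k==5:base=(P,R1)
E
```

```text
off [ 0.001  -0.0001 -0.0002]
1 [-0.03  0.61 -0.31] 4.95
2 [-0.13  1.22 -0.61] 9.9
3 [-0.29  1.8  -0.92] 14.850000000000001
4 [-0.51  2.37 -1.22] 19.8
5 [-0.8   2.9  -1.52] 24.75
6 [-0.1   0.59 -0.3 ] 4.95
7 [-0.26  1.16 -0.59] 9.9
8 [-0.48  1.71 -0.88] 14.850000000000001
9 [-0.75  2.22 -1.17] 19.8
10 [-1.08  2.7  -1.45] 24.75
```

Call:
jog_arm --pt "-0.03 0.61 -0.31 0 0 4.95 3.2" --pt "-0.13 1.22 -0.61 0 0 9.9 3.2" --pt "-0.29 1.8 -0.92 0 0 14.85 3.2" --pt "-0.51 2.37 -1.22 0 0 19.8 3.2" --pt "-0.8 2.9 -1.52 0 0 24.75 3.2"

```text
time_s: 27.67
ee_pos: [0.4763, 0.4357, 0.1938]
orientation: [[-0.525, 0.851, -0.001], [0.851, 0.525, -0.001], [-0.0, -0.002, -1.0]]
force: [-1.4, -0.1, -4.3]
finger_gap: 0.417
grip_force: 27.3
```

Call:
jog_arm --pt "-0.1 0.59 -0.3 0 0 4.95 3.2" --pt "-0.26 1.16 -0.59 0 0 9.9 3.2" --pt "-0.48 1.71 -0.88 0 0 14.85 3.2" --pt "-0.75 2.22 -1.17 0 0 19.8 3.2" --pt "-1.08 2.7 -1.45 0 0 24.75 3.2"

```text
time_s: 28.08
ee_pos: [0.5048, 0.4415, 0.2085]
orientation: [[-0.121, 0.993, -0.001], [0.993, 0.121, 0.001], [0.001, -0.001, -1.0]]
force: [-0.6, 1.0, -4.3]
finger_gap: 0.417
grip_force: 26.6
```

Call:
jog_arm --pt "0 0 0 0 0 0 3.2" --pt "0 0 0 0 0 0 3.2" --pt "0 0 0 0 0 0 3.2" --pt "0 0 0 0 0 0 3.2"

```text
time_s: 28.42
ee_pos: [0.5049, 0.4412, 0.2091]
orientation: [[-0.127, 0.992, 0.0], [0.992, 0.127, 0.001], [0.001, 0.001, -1.0]]
force: [0.4, 1.6, -2.2]
finger_gap: 0.415
grip_force: 26.8
```

```bash
cat > face.py <<'E'
from lamp import *
# panel fit: points in front of pivot, both clouds; lamp head slab
for n in('top','side'):
    f=grab(n);C=cloud(f);d=C-piv
    m=(np.linalg.norm(d,axis=-1)<.085)&(d[...,1]<.02)&(C[...,2]>.135)
    Q=C[m];g=f['pixels'][m].max(1)
    # RANSAC plane
    rng=np.random.default_rng(0);best=None
    for _ in range(800):
        a,b,c=Q[rng.choice(len(Q),3,False)];nn=np.cross(b-a,c-a);L=np.linalg.norm(nn)
        if L<1e-4:continue
        i=abs((Q-a)@nn/L)<.002
        if best is None or i.sum()>best.sum():best=i
    q=Q[best];c=q.mean(0);nn=np.linalg.svd(q-c)[2][2]
    if nn[1]>0:nn=-nn
    print(n,len(Q),best.sum(),'c',c.round(4),'n',nn.round(3),'az',np.degrees(np.arctan2(nn[1],nn[0])).round(1),'tilt',np.degrees(np.arcsin(-nn[2])).round(1),'dist',((c-piv)@nn).round(4))
hh=p-piv;print('from grip: az',np.degrees(np.arctan2(-hh[1],-hh[0])),'tilt',np.degrees(np.arcsin(hh[2]/np.linalg.norm(hh))),np.linalg.norm(hh))
E
python3 face.py
```

```text
top 1298 383 c [0.5131 0.373  0.1845] n [ 0.042 -0.318  0.947] az -82.4 tilt -71.3 dist 0.0056
side 889 477 c [0.4856 0.3623 0.1779] n [ 0.131 -0.913 -0.387] az -81.8 tilt 22.8 dist 0.0105
from grip: az -82.40721935159496 tilt 24.228959235432622 0.07099808307261557
```

```bash
python3 - <<'E'
from lamp import *
for n in('top','side'):
    f=load(n);C=cloud(f);x,y,z=[C[...,i] for i in range(3)]
    m=(x>.3)&(x<.7)&(y>.05 if n=='side' else y>-.2)&(y<.55)&(abs(z)<.008)
    q=C[m];c=q.mean(0);_,_,V=np.linalg.svd((q-c)[::7],full_matrices=False);v=V[2]*np.sign(V[2][2]);print(n,len(q),v.round(4))
f=load('side');C=cloud(f);d=C-piv
m=(np.linalg.norm(d,axis=-1)<.085)&(d[...,1]<.02)&(C[...,2]>.135)
# fine: plane inliers about expected normal, scan
Q=C[m]
for tol in(.0015,.003):
  n0=np.array([.131,-.913,-.387]);off=np.median((Q-piv)@n0)
  for _ in range(20):
    i=abs((Q-piv)@n0-off)<tol;c=Q[i].mean(0);n0=np.linalg.svd(Q[i]-c,full_matrices=False)[2][2];n0*=-np.sign(n0[1]);off=(c-piv)@n0
  print(tol,i.sum(),np.degrees(np.arctan2(n0[1],n0[0])).round(2),np.degrees(np.arcsin(-n0[2])).round(2),off.round(4),np.ptp(Q[i],0).round(3))
E
```

```text
top 37592 [3.e-04 3.e-04 1.e+00]
side 27264 [8.e-04 2.e-04 1.e+00]
0.0015 424 -82.01 22.76 0.0106 [0.127 0.046 0.078]
0.003 551 -81.98 23.01 0.0105 [0.127 0.047 0.078]
```

Call:
jog_arm --pt "-0.05 0.05 -0.12 0 0 0.4 3.2" --pt "-0.1 0.09 -0.23 0 0 0.8 3.2" --pt "-0.1 0.09 -0.23 0 0 0.8 3.2" --pt "-0.1 0.09 -0.23 0 0 0.8 3.2"

```text
time_s: 28.85
ee_pos: [0.506, 0.4402, 0.2115]
orientation: [[-0.111, 0.994, -0.0], [0.994, 0.111, 0.001], [0.001, -0.0, -1.0]]
force: [-0.5, 2.9, -1.9]
finger_gap: 0.416
grip_force: 26.7
```

```bash
python3 face.py
```

```text
top 1323 401 c [0.5125 0.373  0.1844] n [ 0.06  -0.429  0.901] az -82.0 tilt -64.3 dist 0.0056
side 923 502 c [0.4879 0.3639 0.1749] n [ 0.119 -0.907 -0.404] az -82.5 tilt 23.9 dist 0.0109
from grip: az -83.1917244362664 tilt 26.304670050046088 0.07097965191274762
```

Call:
jog_arm --pt "0 0 0 0 0 0 4" --pt "0 0 0 0 0 0 5" --pt "0 0 0 0 0 0 6" --pt "0 0 -2 0 0 0 6" --pt "0 0 -5 0 0 0 6"

```text
time_s: 29.37
ee_pos: [0.5057, 0.4381, 0.2583]
orientation: [[-0.11, 0.994, -0.004], [0.994, 0.11, -0.005], [-0.004, -0.005, -1.0]]
force: [0.8, -0.4, -0.5]
finger_gap: 0.7
grip_force: 0.0
```

Call:
jog_arm --pt "0 0 -3 0 0 0 6" --pt "2 1 -5 0 0 0 6" --pt "4 3 -6 0 0 0 6" --pt "6 5 -6 0 0 0 6" --pt "6 5 -6 0 0 0 6"

```text
time_s: 29.78
ee_pos: [0.5511, 0.5076, 0.3173]
orientation: [[-0.111, 0.994, -0.003], [0.994, 0.111, -0.001], [-0.001, -0.003, -1.0]]
force: [-0.9, -0.8, -3.2]
finger_gap: 0.697
grip_force: 0.0
```

```bash
python3 face.py; python3 - <<'E'
from meas import *
for n in('top','side'):
    f=load(n);print(n);greens(f,z=.033);C=cloud(f);b=f['pixels'].max(2)<50
    m=b&(C[...,2]>.17)&(C[...,2]<.24)&(abs(C[...,0]-.505)<.03)&(abs(C[...,1]-.44)<.025);print('handle',m.sum(),np.median(C[m],0).round(4),np.argwhere(m).mean(0)[::-1])
f=load('top');C=cloud(f)
for y0,y1 in((-.1,-.02),(.06,.1),(.09,.17)):
    m=(C[...,0]>.52)&(C[...,0]<.55)&(C[...,1]>y0)&(C[...,1]<y1)&(C[...,2]>.042)&(C[...,2]<.1);print(np.median(C[m],0).round(4))
E
```

```text
top 1326 427 c [0.5129 0.3732 0.1847] n [ 0.052 -0.401  0.914] az -82.6 tilt -66.1 dist 0.0058
side 3277 2066 c [0.5023 0.3652 0.1771] n [ 0.116 -0.906 -0.407] az -82.7 tilt 24.0 dist 0.0106
from grip: az -106.05893889209743 tilt 45.29639598364153 0.19316828595939722
top
green [370. 206.] 220 ctr [ 0.5734 -0.0611] ang -0.6 sz [0.0226 0.0506]
green [326. 206.] 220 ctr [0.5716 0.039 ] ang -0.0 sz [0.0227 0.0507]
handle 114 [0.5044 0.4366 0.215 ] [115.04385965 227.36842105]
side
green [292. 270.] 132 ctr [0.5716 0.0404] ang 1.0 sz [0.0201 0.051 ]
handle 205 [0.4993 0.4445 0.2135] [262.6097561  383.07804878]
[ 0.5354 -0.0605  0.0502]
[0.5319 0.0802 0.0496]
[0.5309 0.1296 0.0501]
```

```bash
python3 -c "
from cell import job;print(job.close_job())"
```

```text
the job is handed in; nothing more can be done
None
```

The job is handed in: both strips lie centred on their own pads with the lever shut over them, and the lamp points within about 1° of the middle pad, but my first closing on strip A briefly read 19.5 N, over the 15 N limit (about 12 N after that).

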